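# Clamp the jar opener's board to the crate bench

## Robot

A 6-joint arm with a two-finger parallel gripper is mounted at the origin on the work surface. World frame = base frame: x ahead of the robot, y to its left, z up, the work surface at z = 0. Lengths are in m, angles in rad, forces in N, time in s.
With the tool pointing down it reaches from about 0.375 to 0.75 m from the base axis. Payload 9 kg.
Tool frame: the origin (TCP) lies at the centre of the arm's flange, where the gripper is bolted on; the fingertips stand 173 mm ahead of it and the grasp point (between the pads) lies 155 mm ahead of it (manip.grip_point_offset is the distance from the TCP to the grasp point, in m); x points along the fingers, y is the direction in which the jaws open and shut, and the axes are right-handed (so a half turn about x gives the same grasp; the last joint's range is limited). The gripper opens to 85 mm and grips with 20 to 120 N. Pads are 22 mm wide; open, the fingers measure 114 mm over their backs; the gripper's body (76 mm by 85 mm) begins 54 mm behind the grasp point. The pads swing forward as they close: fully open they stand 13 mm farther back than shut.
Start: joints at [-1.318, 0.104, 0.097, 1.564, 0, 1.353], TCP at [0.272, -0.535, 0.405] pointing down, gripper open.
Joint ranges: [-2.99, 2.99], [-0.84, 1.86], [-1.1, 1.16], [-1.84, 2.11], [-1.51, 1.56], [-3.14, 3.14]. Speed limits (rad/s): [2.22, 2.22, 2.57, 3.14, 3.14, 3.14].

## Interface

Orientations are given as a unit quaternion [w, x, y, z].
In Python, from workcell import manip gives the robot as it stands.
- The arm moves only by the tool servo_tool, never from a script. Its argument "steps" is a list of rows, each a list of 7 numbers: the shift along the tool's x, y, z in mm, then the turn, a rotation vector about the tool's x, y, z in rad, then the opening in per cent of the stroke, from 0 (shut) to 100 (fully open). In form: [[dx, dy, dz, ax, ay, az, fingers], ...]. A call has 1 to 10 rows; each row shifts and turns the pose as measured when the row begins, along the tool's axes as they then stand; what a row does not reach is not made up. A row lasts 1/12 s, in which the tool goes at most 41.7 mm and 7.16 degrees, less where a joint would pass 70% of its speed; a pose out of reach is approached as far as the arm can. A call with a gripper value outside its range is refused whole. The fingers move at their own pace and stop on an object; "grip_force" is the grip in N (left out, the last holds). Time passes only in rows, so rows that do not move let the fingers close. It gives the time, the measured TCP pose, the force and the opening at its end, in the units of the state.
- manip.get_state(): the state, without advancing time (a new reading comes with each control period).
- manip.camera(name): name is "scene" or "top"; returns the picture (480x640x3 uint8, red, green, blue); there is no depth.
- manip.camera_info(name): a dict with "fov_y" (degrees; the focal length in pixels is half the picture's height over the tangent of half this angle, whatever the lens; pixels are square), "cx", "cy" (the principal point, pixels), "R" (3x3) and "t" (3): a world point X has camera coordinates R X + t. Camera axes: x right, y down, z forward; pixel columns grow to the right and rows downward; lengths in m; the calibration is good to about 2 mm. A picture is of the moment at which its call begins. camera_info takes no time and is no camera call.
- manip.close_job(): hands the job in, once; it reports no verdict.
Trained networks look in the newest picture that a camera, given by its name, has taken for a name from the list of things; names that differ only in an ending like _2 or _b are one class to them, and where a whole thing is asked for, a point or a joint stands for the part that bears it (a point fixed in the world has none). Each returns a list of dicts, best first, with "confidence" (0 to 1); they miss things now and then, are a little off and sometimes report something else, mostly with a low value. They report only what shows in the picture. A call takes as long as a camera call. They do not tell look-alikes from the thing itself.
- manip.masks_of(camera, label): "region" (480x640 bool, what is visible of it) and "xy" ([column, row] in pixels, amid what is visible of it).
The state is a dict: "time_s": time; "qpos": joint angles; "qvel": joint speeds; "tau": joint torques, N m; "ee_pos": TCP position; "eef_rot": TCP orientation; "ft_force": force on the tool from outside, world axes, zero at the start; "torque": the same for the moment, N m; "grip_width": finger opening in m.
Only numpy, scipy, OpenCV 4.12 (cv2) and the standard library are available. Lean on these libraries where they do the work, as an engineer would, in place of code of your own. Each camera call takes 0.05 s, during which the arm holds its last target. There are 200 camera calls.

## Task

Slide the jar opener's board home into the corner of the two stop battens on the crate, then slide the F-clamp's arm down its bar until the foot bears on the board and the arm cocks and binds, and screw the handle clockwise until the board is held fast with about 20 newtons of clamping force. Slide the arm gently and do not overtighten, the board is soft pine; leave the jars, the crock and the lid lifter alone, and let go at the end.

Things in the scene. Friction and masses are not known exactly. Their poses are not given: they have to be found in the camera images.
- bench: Upturned wooden preserve crate used as a low bench, fixed. Origin: centre of its underside, z up. Deck 280 (x) by 340 (y) mm, top face at z = 90. An F-clamp stands at its +y edge, fixed jaw screwed under the deck; the sliding arm reaches from the upright bar towards the bench's -y, over the deck.
- corner (a point): Inner corner of the two stop battens at deck height, at x = 50, y = 130 mm on the bench, axes as the bench's. Battens 20 wide, 20 high, fixed: the rear one runs 250 mm from the corner to -y, its stop face looking to -x; the end one runs 110 mm from the corner to -x, its stop face looking to -y.
- opener: Jar opener on a pine board, loose on the deck, about 0.75 kg, slides under 3 to 6 N. Board 110 (x) by 220 (y) by 20 mm; origin: centre of its underside. A steel plate with a toothed V takes its -y part (37 mm high); the 80 mm at the +y end are bare for the clamp's foot. Home: +x side and +y end against the battens, origin at x = -5, y = 20, z = 90 mm on the bench, parallel to it.
- bar_top (a point): Top end of the clamp's upright steel bar, on its axis, at x = 0, y = 184, z = 220 mm on the bench. Bar 8 (x) by 20 (y) mm, without a stop on top.
- head (a point): Centre of the top of the arm's head, a steel block round the bar, 26 (x) by 58 (y) by 40 (z) mm: 18 mm of its top are free on either side of the bar in y; press the arm down there, best on both sides at once. 4 to 8 N slide it; pressed at the handle it jams; it stays where left. With the foot bound on the board this point is near z = 170 mm; 50 mm of bar then stand above it.
- clamp_arm (a joint): How far the arm has slid down its bar from the upper end of its run, m.
- cock (a joint): Rock of the arm in its slot, rad: -0.05 hanging drooped (foot low), 0 level, above +0.04 tilted up, bound. From first touch the head must go 7 to 8 mm further: 5 N while it levels, 8 to 12 N as it tilts; at 14 to 20 N it has bound. Let go, it holds with 4 to 9 N on the foot; over 25 N is ramming. Screwed tight the tilt tells the force: +0.054 at 8 N, +0.062 at 14 N, +0.070 at 19 N.
- spindle: Screw spindle, foot and handle, one piece turning in the arm's end, 85 mm from the bar. Origin on its axis, z up along it. Foot: steel button 24 mm across, underside 24 mm below the origin. Handle: wooden barrel, 30 mm in diameter, 56 to 131 mm above the origin.
- handle (a point): Centre of the handle's top end; the 30 mm barrel reaches 75 mm down from here, free all round. It leans as the arm tilts: bound, its top is 0.04 to 0.07 rad towards the bar. Grip it along that lean (aim at about 0.065) and turn about its axis; held upright or pushed away from the bar it un-cocks the arm, which slips back up instead of tightening: the tilt then stays low.
- screw (a joint): Turn of the handle, rad, 0 at the start, growing clockwise from above (tightening); feeds the foot down 6 mm a turn. It turns with well under 0.5 N m and holds where it is left. Once the arm has bound, each further radian adds 5 to 6 N of clamping force, so 2 to 3 rad bring it from bound to 20 N.
- jar_a: Empty glass jar, 84 mm across, 115 tall, loose, to be left alone. Origin: centre of its underside.
- jar_b: Another such glass jar, to be left alone.
- crock: White ceramic crock, 108 mm across, 95 tall, loose, to be left alone. Origin: centre of its underside.
- lid_lifter: Steel lid lifter with a wooden handle, about 180 long and 22 wide, lying along its x, to be left alone. Origin: middle of the wooden handle, on the sheet.
Mind the look-alikes: they are no part of the job. Of the things shaped like the opener, the pine one is meant.

How it is judged:
By the outcome, as a careful person would: the job done as asked, in the order asked, and still so for the second after the job is handed in, with the robot touching nothing.
It also fails if it takes over 72 s, if anything falls off the work surface, if the arm or the gripper's body presses on something with over 40 N, if the wrist force passes 120 N, or if a joint passes its speed limit or range.

## Working session

There is one attempt and no reset: what is moved stays moved. The work goes in short steps, Python scripts to look and compute and a tool call to move; the robot and the scene stay as the last step left them, time stands still between calls to the robot, and variables do not carry over. Pictures are saved under pics/ and viewed, about 8 in all and at most 12, crops included, and the job is handed in when it is done.

Besides the shell and the picture viewer there is one more tool, called after "Emit:" by a JSON object that holds its "fn" and its "kwargs", one argument or row to a line. servo_tool: Moves the arm, as the interface text tells. Its arguments: {"type":"object","properties":{"steps":{"type":"array","items":{"type":"array","items":{"type":"number"}}},"grip_force":{"type":"number"}},"required":["steps"]}

```bash
mkdir -p pics; ls; python3 - <<'E'
from workcell import manip
import cv2,numpy as np
s=manip.get_state();print(s)
for c in("scene","top"):
    im=manip.camera(c);cv2.imwrite(f"pics/{c}0.png",im[:,:,::-1]);print(c,manip.camera_info(c))
    for l in("bench","opener","head","spindle"):
        for d in manip.masks_of(c,l):print(c,l,d["confidence"],d["xy"],d["region"].sum())
E
```

```text
pics
{'time_s': 0.0, 'qpos': array([-1.31770812e+00,  1.04671446e-01,  9.64605618e-02,  1.56388764e+00,
       -3.76151654e-05,  1.35307282e+00]), 'qvel': array([ 0.00070037, -0.00046312, -0.0001163 ,  0.00066574,  0.00019166,
        0.00129231]), 'tau': array([ 3.15860430e-03, -5.56930196e+01,  5.03651190e+01,  1.69812032e-02,
       -2.71711366e-05, -7.14913675e-07]), 'ee_pos': array([ 0.27212928, -0.53461597,  0.40393369]), 'eef_rot': array([-0.16446382, -0.68758302, -0.165384  ,  0.6876259 ]), 'ft_force': array([-0.34455864, -0.27123184,  0.50805135]), 'torque': array([-0.02856919,  0.0099183 , -0.02411664]), 'grip_width': 0.08485818896490137}
scene {'fov_y': 57.0759419290085, 'cx': 316.9467114985448, 'cy': 236.0041093140692, 'R': array([[ 0.67085458,  0.74156653,  0.00576337],
       [ 0.52513146, -0.46954141, -0.70976603],
       [-0.52363259,  0.47917632, -0.70441392]]), 't': array([-0.33067271, -0.11636483,  1.40775724])}
scene bench 0.55 [362.5, 294.0] 12245
scene opener 0.89 [323.8, 204.8] 1927
scene opener 0.63 [325.8, 270.5] 3612
scene opener 0.62 [150.9, 298.1] 3451
scene head 0.83 [384.5, 222.3] 1081
top {'fov_y': 43.619794930481554, 'cx': 329.80565828851695, 'cy': 243.24621716944094, 'R': array([[-0.00626292, -0.99992395, -0.01062429],
       [-0.99573283,  0.00721419, -0.09200045],
       [ 0.09207009,  0.01000277, -0.99570229]]), 't': array([-0.00478462,  0.47068571,  1.40682446])}
top bench 0.87 [306.1, 187.2] 13650
top opener 0.83 [321.4, 221.6] 4804
top opener 0.57 [219.1, 330.9] 4097
top head 0.69 [249.1, 191.0] 793
top spindle 0.78 [263.7, 183.4] 242
top spindle 0.38 [307.1, 184.5] 13892
top spindle 0.35 [444.2, 183.3] 1296
```

View pics/scene0.png

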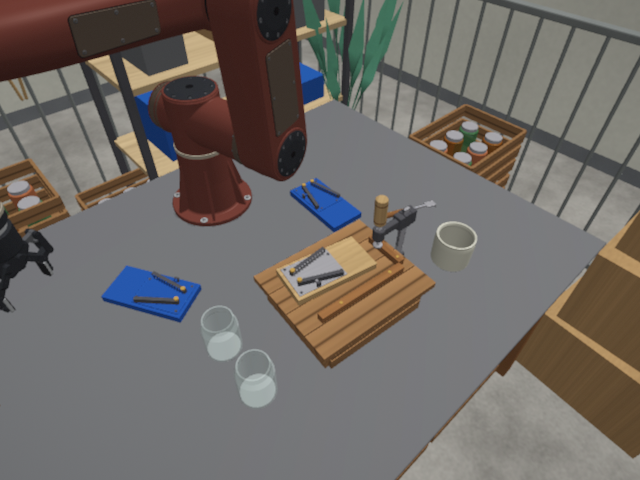

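View pics/top0.png

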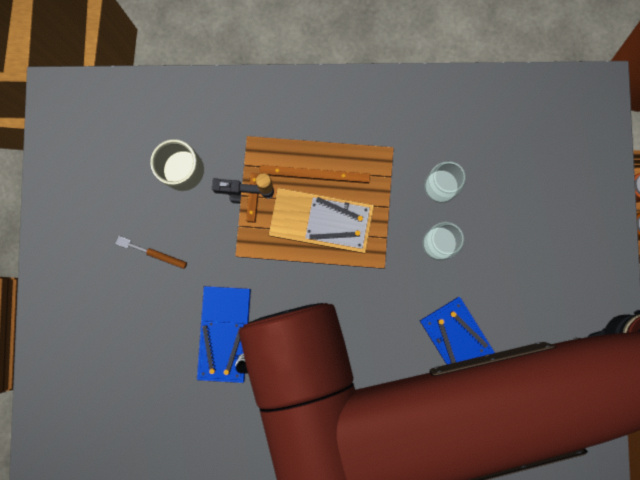

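The pine opener on the crate is at scene (326,270) and top (321,221). The two blue boards, at scene (325,203)/(152,292) and top (226,335)/(455,330), are look-alikes. The clamp is at top (225–270,186), the jars at top (444,182)/(441,241), the crock at (175,165) and the lifter at (150,252).

```bash
cat > h.py <<'E'
import numpy as np,cv2
from workcell import manip
from scipy.optimize import least_squares
from scipy.spatial.transform import Rotation as Ro
def K(c):
    i=manip.camera_info(c);return 240/np.tan(np.radians(i["fov_y"]/2)),i["cx"],i["cy"],np.array(i["R"]),np.array(i["t"])
def proj(c,X):
    f,cx,cy,R,t=K(c);p=np.atleast_2d(X)@R.T+t;return np.c_[cx+f*p[:,0]/p[:,2],cy+f*p[:,1]/p[:,2]]
def ray(c,uv,z):
    f,cx,cy,R,t=K(c);d=R.T@np.array([(uv[0]-cx)/f,(uv[1]-cy)/f,1]);o=-R.T@t;return o+d*(z-o[2])/d[2]
def crop(c,x0,y0,w,h,s,name,im=None):
    im=manip.camera(c) if im is None else im
    o=cv2.resize(im[y0:y0+h,x0:x0+w],None,fx=s,fy=s,interpolation=cv2.INTER_CUBIC)
    cv2.imwrite(f"pics/{name}.png",o[:,:,::-1]);return im
E
python3 - <<'E'
from h import *
for p in[(247,137),(393,147),(386,268),(237,257)]:print(ray("top",p,.09).round(4))
a=crop("top",205,125,200,150,4,"t1",cv2.imread("pics/top0.png")[:,:,::-1])
crop("scene",245,180,200,150,4,"s1",cv2.imread("pics/scene0.png")[:,:,::-1])
E
```

```text
[0.712 0.181 0.09 ]
[ 0.6855 -0.1553  0.09  ]
[ 0.4073 -0.1351  0.09  ]
[0.4345 0.2019 0.09  ]
```

View pics/t1.png

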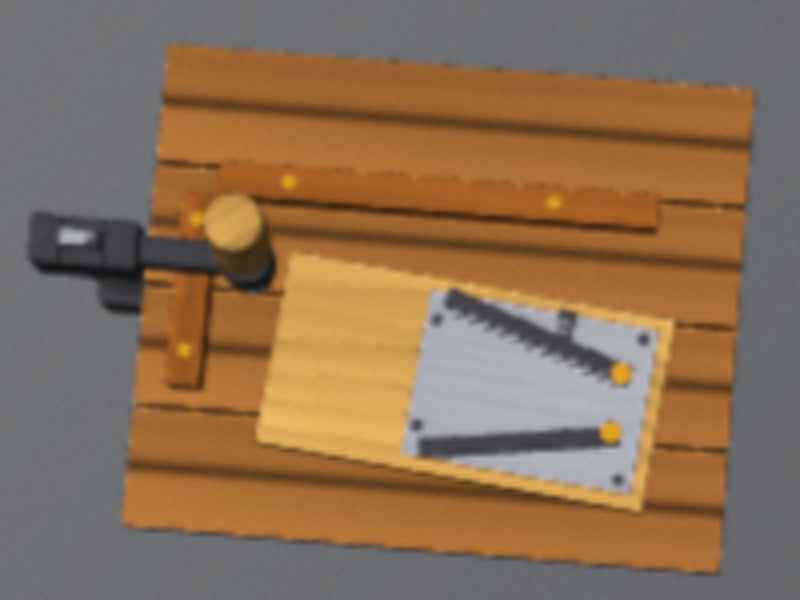

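View pics/s1.png

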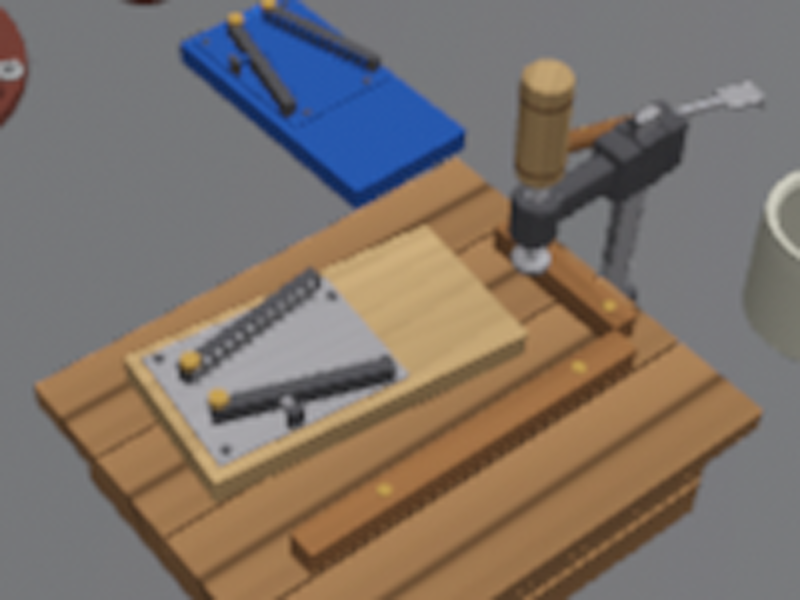

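```bash
python3 - <<'E'
from h import *
T=lambda a:np.array(a)/4+[205,125]
S=lambda a:np.array(a)/4+[245,180]
def fit(loc,obs,z):
    loc=np.array(loc)/1e3
    def W(p):
        c,s=np.cos(p[2]),np.sin(p[2]);return np.c_[p[0]+c*loc[:,0]-s*loc[:,1],p[1]+s*loc[:,0]+c*loc[:,1],z*np.ones(len(loc))]
    def r(p):
        X=W(p);return np.concatenate([(proj(c,x)[0]-o) for (c,o),x in zip(obs,X)])
    q=least_squares(r,[.55,.02,.06]);print(q.x.round(4),r(q.x).reshape(-1,2).round(1).tolist());return q.x
t=lambda *a:[("top",T(x)) for x in a]
s=lambda *a:[("scene",S(x)) for x in a]
B=[[140,170],[140,-170],[-140,-170],[-140,170]]
b1=fit(B,t((168,45),(753,91),(720,573),(123,527)),.09)
b=fit(B+[[-140,-170],[-140,170],[140,170]],t((168,45),(753,91),(720,573),(123,527))+s((37,390),(455,160),(760,412)),.09)
O=[[55,110],[55,-110],[-55,-110],[-55,110]]
fit(O,t((291,253),(673,320),(640,512),(258,440)),.11)
o=fit(O+[[-55,110],[55,110],[55,-110],[-55,-110]],t((291,253),(673,320),(640,512),(258,440))+s((430,228),(525,330),(218,487),(127,357)),.11)
c,sn=np.cos(b[2]),np.sin(b[2]);R=np.array([[c,-sn],[sn,c]])
print("opener in bench",(R.T@(o[:2]-b[:2])).round(4),o[2]-b[2])
for n,l,z in(("corner",(50,130),90),("bar",(0,184),220),("batA",(70,-120),110),("head",(0,184),215),("foot",(0,99),110),("bench0",(0,0),90),("home",(-5,20),90)):
    w=np.r_[b[:2]+R@(np.array(l)/1e3),z/1e3];print(n,w.round(4),((proj("top",w)[0]-[205,125])*4).round(),((proj("scene",w)[0]-[245,180])*4).round())
E
```

```text
[ 0.5599  0.0243 -0.0854] [[-0.3, -0.0], [0.5, -0.5], [0.2, 0.4], [-0.4, 0.1]]
[ 0.5613  0.0239 -0.0852] [[-0.1, -0.6], [0.7, -1.1], [0.3, -0.3], [-0.2, -0.5], [-1.8, -1.6], [-0.1, -1.2], [0.6, -1.0]]
[ 0.5145  0.0099 -0.1864] [[-0.0, -0.5], [0.6, -0.1], [0.4, -0.0], [-1.0, 0.5]]
[ 0.5161  0.0102 -0.1849] [[-0.2, -1.1], [0.5, -0.9], [0.3, -0.8], [-1.0, -0.1], [-1.2, -1.6], [0.9, 0.2], [-0.9, -1.1], [-1.1, -0.3]]
opener in bench [-0.0439 -0.0175] -0.0996408323345697
corner [0.6222 0.1492 0.09  ] [222. 201.] [608. 348.]
bar [0.577  0.2072 0.22  ] [ 79. 236.] [643. 112.]
batA [ 0.6209 -0.1016  0.11  ] [662. 192.] [308. 555.]
head [0.577  0.2072 0.215 ] [ 80. 238.] [642. 118.]
foot [0.5698 0.1225 0.11  ] [265. 285.] [519. 300.]
bench0 [0.5613 0.0239 0.09  ] [441. 304.] [394. 396.]
home [0.5581 0.0442 0.09  ] [406. 310.] [414. 375.]
```

```bash
cat >> h.py <<'E'
B=np.array([.5607,.0241]);YAW=-.0853
RB=Ro.from_euler('z',YAW).as_matrix()
def bw(x,y,z): # bench mm -> world m
    return RB@np.array([x,y,z])/1e3+np.r_[B,0]
def wb(p): return RB.T@(np.array(p)-np.r_[B,0])*1e3
def st(p=True):
    s=manip.get_state();R=Ro.from_quat(np.roll(s["eef_rot"],-1))
    if p:
        M=RB.T@R.as_matrix()
        print("t%.2f"%s["time_s"],"bench TCP",wb(s["ee_pos"]).round(1),"toolx",M[:,0].round(3),"tooly",M[:,1].round(3),"F_bench",(RB.T@s["ft_force"]).round(1),"grip%.4f"%s["grip_width"],"q",s["qpos"].round(2))
    return s,R
def goto(x,y,z,yaw,lean=(0,0,-1)):
    """delta in tool frame to bench pos mm; tool x = lean dir (bench), tool y at angle yaw in bench"""
    s,R=st();xa=np.array(lean,float);xa/=np.linalg.norm(xa)
    ya=np.array([np.cos(yaw),np.sin(yaw),0]);ya-=xa*(ya@xa);ya/=np.linalg.norm(ya)
    G=RB@np.c_[xa,ya,np.cross(xa,ya)]
    d=R.inv().apply(bw(x,y,z)-s["ee_pos"])*1e3
    print("shift",d.round(1),"turn",(R.inv()*Ro.from_matrix(G)).as_rotvec().round(3))
E
python3 - <<'E'
from h import *
goto(-128,-20,420,np.pi/2);goto(-128,-20,420,-np.pi/2)
for p in[(444,200),(441,255)]:print(ray("top",p,0),wb(ray("top",p,0)))
E
```

```text
t0.50 bench TCP [-239.9 -581.4  404.7] toolx [ 0. -0. -1.] tooly [ 0.528 -0.849  0.   ] F_bench [-0.4 -0.6 -0.4] grip0.0856 q [-1.32  0.1   0.1   1.56  0.    1.35]
shift [ -15.3 -417.7 -391.3] turn [-2.586  0.    -0.   ]
t0.50 bench TCP [-239.9 -581.4  404.7] toolx [ 0. -0. -1.] tooly [ 0.528 -0.849  0.   ] F_bench [-0.4 -0.6 -0.4] grip0.0856 q [-1.32  0.1   0.1   1.56  0.    1.35]
shift [ -15.3 -417.7 -391.3] turn [ 0.556 -0.    -0.   ]
[ 0.57614427 -0.28583785  0.        ] [  41.79376421 -307.49517166    0.        ]
[ 0.44227079 -0.27544448  0.        ] [ -92.47845099 -308.54514904    0.        ]
```

Emit:
{"fn": "servo_tool", "kwargs": {
  "steps": [
    [-4, 0, 0, 0.112, 0, 0, 100],
    [-4, 0, 0, 0.112, 0, 0, 100],
    [-4, 0, 0, 0.112, 0, 0, 100],
    [-4, 0, 0, 0.112, 0, 0, 100],
    [0, 0, 0, 0.108, 0, 0, 100],
    [0, -40, -8, 0, 0, 0, 100],
    [0, -40, -8, 0, 0, 0, 100],
    [0, -40, -8, 0, 0, 0, 100],
    [0, -40, -8, 0, 0, 0, 100],
    [0, -40, -8, 0, 0, 0, 100]
  ]
}}

```text
time_s: 1.33
ee_pos: [0.3331, -0.341, 0.4164]
eef_rot: [0.045, -0.705, 0.042, 0.707]
ft_force: [0.9, 0.8, 1.5]
grip_width: 0.0853
```

Emit:
{"fn": "servo_tool", "kwargs": {
  "steps": [
    [0, -40, -8, 0, 0, 0, 100],
    [0, -40, -8, 0, 0, 0, 100],
    [0, -40, -8, 0, 0, 0, 100],
    [0, -40, -8, 0, 0, 0, 100],
    [0, -40, -8, 0, 0, 0, 100],
    [0, -40, -8, 0, 0, 0, 100],
    [0, -40, -8, 0, 0, 0, 100],
    [0, -40, -8, 0, 0, 0, 100]
  ]
}}

```text
time_s: 2.0
ee_pos: [0.4346, -0.0231, 0.4189]
eef_rot: [-0.046, 0.707, -0.045, -0.704]
ft_force: [0.5, -0.2, 0.3]
grip_width: 0.0854
```

```bash
python3 - <<'E'
from h import *
goto(-128,-20,290,-np.pi/2)
E
```

```text
t2.00 bench TCP [-121.6  -57.8  418.9] toolx [ 0.003  0.001 -1.   ] tooly [-0.042 -0.999 -0.002] F_bench [ 0.5 -0.1  0.3] grip0.0854 q [-0.36 -0.4  -0.34  1.63  0.    2.91]
shift [128.9 -37.3   8.4] turn [-0.042 -0.003  0.001]
```

Emit:
{"fn": "servo_tool", "kwargs": {
  "steps": [
    [40, -12, 4, -0.042, 0, 0, 100],
    [40, -12, 4, 0, 0, 0, 100],
    [40, -12, 2, 0, 0, 0, 100],
    [14, 0, 0, 0, 0, 0, 100],
    [0, 0, 0, 0, 0, 0, 100]
  ]
}}

```text
time_s: 2.42
ee_pos: [0.4303, 0.0235, 0.2845]
eef_rot: [-0.025, 0.711, -0.025, -0.702]
ft_force: [0.5, -0.8, 0.9]
grip_width: 0.0855
```

```bash
python3 - <<'E'
from h import *
goto(-128,-20,270,-np.pi/2)
im=crop("scene",205,150,240,180,3.3,"s2")
E
```

```text
t2.42 bench TCP [-129.8  -11.7  284.5] toolx [ 0.013  0.001 -1.   ] tooly [ 0.014 -1.    -0.001] F_bench [ 0.6 -0.8  0.9] grip0.0855 q [-0.25 -0.44 -0.61  1.39  0.    2.96]
shift [14.5  8.3 -1.5] turn [ 0.014 -0.013  0.001]
```

View pics/s2.png

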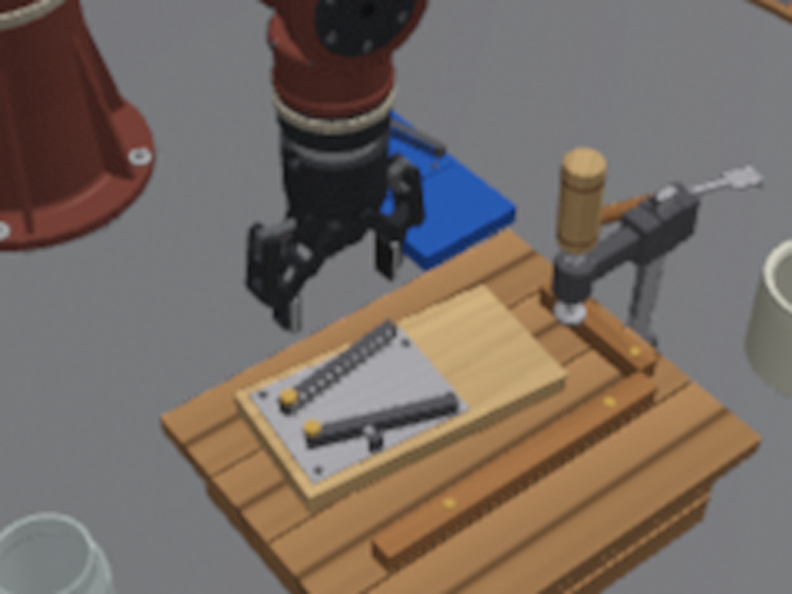

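The fingers are open at the board's −x side, with the near fingertip at crop (292,330). They still hang above the deck. I'll compute the tip height and then push.

```bash
python3 - <<'E'
from h import *
for z in(90,100,110,115,120,125,130,140):print(z,[((proj("scene",bw(-130,y,z))[0]-[205,150])*3.3).round() for y in(-54,-60,35)])
E
```

```text
90 [array([294., 353.]), array([287., 356.]), array([386., 303.])]
100 [array([293., 344.]), array([287., 347.]), array([386., 294.])]
110 [array([293., 335.]), array([286., 338.]), array([386., 285.])]
115 [array([293., 330.]), array([286., 334.]), array([386., 280.])]
120 [array([292., 325.]), array([286., 329.]), array([386., 276.])]
125 [array([292., 321.]), array([286., 324.]), array([387., 271.])]
130 [array([292., 316.]), array([285., 320.]), array([387., 266.])]
140 [array([292., 307.]), array([285., 310.]), array([387., 257.])]
```

Emit:
{"fn": "servo_tool", "kwargs": {
  "steps": [
    [10, 6, 0, 0.014, -0.013, 0, 100],
    [3, 0, 0, 0, 0, 0, 100],
    [0, 0, 0, 0, 0, 0, 100]
  ]
}}

```text
time_s: 2.72
ee_pos: [0.4313, 0.0156, 0.2753]
eef_rot: [-0.031, 0.708, -0.031, -0.705]
ft_force: [-0.3, -0.4, -0.1]
grip_width: 0.0857
```

Emit:
{"fn": "servo_tool", "kwargs": {
  "steps": [
    [7, 0, 0, 0, 0, 0, 100],
    [0, 0, -8, 0, 0, 0, 100],
    [0, 0, -5, 0, 0, 0, 100],
    [0, 0, -5, 0, 0, 0, 100],
    [0, 0, -5, 0, 0, 0, 100],
    [0, 0, 0, 0, 0, 0, 100]
  ]
}}

```text
time_s: 3.22
ee_pos: [0.4568, 0.011, 0.2708]
eef_rot: [-0.032, 0.709, -0.033, -0.704]
ft_force: [-1.2, 0.2, 0.5]
grip_width: 0.0854
```

```bash
python3 - <<'E'
from h import *
goto(-75,-20,268,-np.pi/2)
E
```

```text
t3.22 bench TCP [-102.4  -21.9  270.8] toolx [ 0.007 -0.002 -1.   ] tooly [-0.008 -1.     0.001] F_bench [-1.2  0.1  0.5] grip0.0854 q [-0.26 -0.34 -0.55  1.34 -0.    2.97]
shift [  3.   -2.1 -27.3] turn [-0.008 -0.007 -0.002]
```

Emit:
{"fn": "servo_tool", "kwargs": {
  "steps": [
    [3, 0, -5, -0.008, -0.007, 0, 100],
    [0, 0, -5, 0, 0, 0, 100],
    [0, 0, -5, 0, 0, 0, 100],
    [0, 0, -4, 0, 0, 0, 100]
  ]
}}

```text
time_s: 3.55
ee_pos: [0.474, 0.0093, 0.2706]
eef_rot: [0.029, -0.704, 0.032, 0.709]
ft_force: [-5.0, -1.6, 0.2]
grip_width: 0.0852
```

```bash
python3 - <<'E'
from h import *
goto(-75,-20,268,-np.pi/2)
im=crop("top",205,125,200,150,4,"t2");crop("scene",205,150,240,180,3.3,"s3")
E
```

```text
t3.55 bench TCP [-85.1 -22.1 270.6] toolx [-0.008 -0.005 -1.   ] tooly [-0.001 -1.     0.005] F_bench [-4.8 -2.   0.2] grip0.0852 q [-0.26 -0.26 -0.5   1.35 -0.01  2.97]
shift [  2.5  -2.1 -10.1] turn [-0.001  0.008 -0.005]
```

View pics/s3.png

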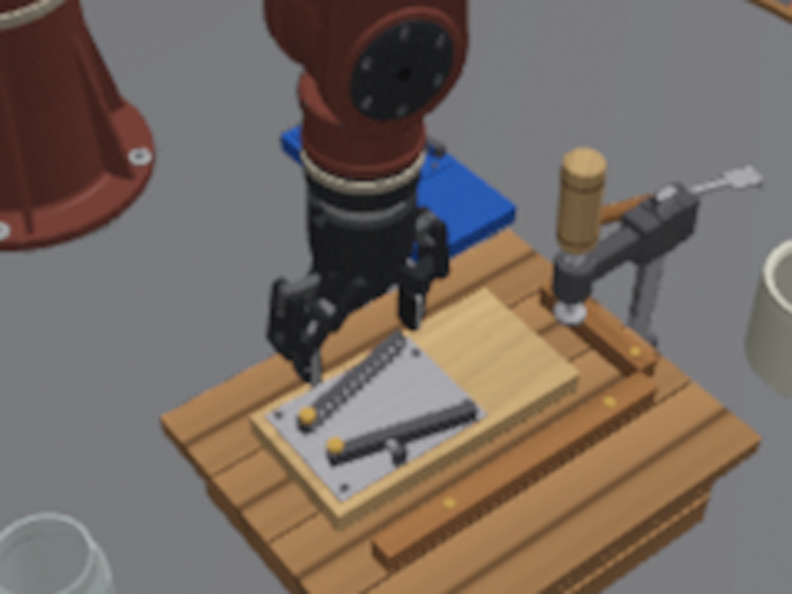

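The board is moving squarely under about 5 N, with roughly 25 mm left to the rear batten. I'll keep pushing.

Emit:
{"fn": "servo_tool", "kwargs": {
  "steps": [
    [2, 0, -5, 0, 0.008, -0.005, 100],
    [0, 0, -5, 0, 0, 0, 100],
    [0, 0, -5, 0, 0, 0, 100]
  ]
}}

```text
time_s: 3.9
ee_pos: [0.4876, 0.008, 0.271]
eef_rot: [0.03, -0.705, 0.031, 0.708]
ft_force: [-4.4, -0.7, -0.2]
grip_width: 0.0855
```

Emit:
{"fn": "servo_tool", "kwargs": {
  "steps": [
    [1, 0, -4, 0, 0, 0, 100],
    [0, 0, -4, 0, 0, 0, 100]
  ]
}}

```text
time_s: 4.07
ee_pos: [0.4952, 0.0071, 0.2706]
eef_rot: [0.029, -0.705, 0.032, 0.708]
ft_force: [-6.5, -1.5, 5.7]
grip_width: 0.0855
```

```bash
cat >> h.py <<'E'
def board(c="top",im=None,guess=(-5,20,0)):
    """fit board in bench frame by pine/steel colour region of top face"""
    im=manip.camera(c) if im is None else im
    r=[d for d in manip.masks_of(c,"opener")];return im,r
E
python3 - <<'E'
from h import *
goto(-70,-20,268,-np.pi/2)
im,r=board()
for d in r:
    m=d["region"].astype(np.uint8);c=max(cv2.findContours(m,0,1)[0],key=cv2.contourArea);b=cv2.boxPoints(cv2.minAreaRect(c))
    print(d["confidence"],[wb(ray("top",p,.11)).round(0)[:2].tolist() for p in b])
E
```

```text
t4.07 bench TCP [-63.8 -22.5 270.6] toolx [-0.005 -0.004 -1.   ] tooly [-0.001 -1.     0.004] F_bench [-6.3 -2.   5.7] grip0.0855 q [-0.25 -0.2  -0.44  1.33 -0.    2.98]
shift [ 2.7 -2.5  6.2] turn [-0.001  0.005 -0.004]
0.85 [[-251.0, -247.0], [-187.0, -334.0], [-358.0, -456.0], [-420.0, -369.0]]
0.57 [[43.0, -69.0], [48.0, -114.0], [-61.0, -125.0], [-65.0, -80.0]]
```

Emit:
{"fn": "servo_tool", "kwargs": {
  "steps": [
    [0, 0, -3, 0, 0, 0, 100],
    [0, 0, -3, 0, 0, 0, 100]
  ]
}}

```text
time_s: 4.33
ee_pos: [0.4987, 0.0069, 0.2704]
eef_rot: [0.03, -0.702, 0.032, 0.711]
ft_force: [-27.7, 0.1, 21.2]
grip_width: 0.0853
```

```bash
python3 - <<'E'
from h import *
st();im=crop("top",205,125,200,150,4,"t3")
E
```

```text
t4.33 bench TCP [-60.3 -22.4 270.4] toolx [-0.013 -0.004 -1.   ] tooly [-0.002 -1.     0.004] F_bench [-27.6  -2.3  21.2] grip0.0853 q [-0.25 -0.18 -0.42  1.34 -0.01  2.98]
```

View pics/t3.png

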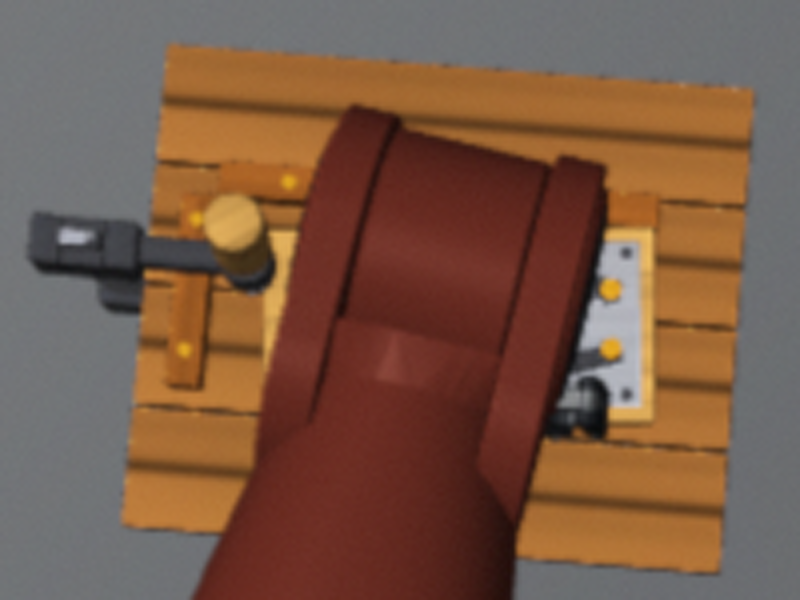

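Contact with the rear batten is confirmed at 28 N. The board is square, with about 37 mm left to the end batten. Next I'll back off and push the −y end with the fingers closed.

Emit:
{"fn": "servo_tool", "kwargs": {
  "steps": [
    [0, 0, 10, 0, 0, 0, 100],
    [-5, 0, 15, 0, 0.01, 0, 100],
    [-35, 0, 0, 0, 0, 0, 100],
    [-35, 30, 0, 0, 0, 0, 0],
    [0, 40, -30, 0, 0, 0, 0],
    [0, 40, -30, 0, 0, 0, 0],
    [0, 25, -30, 0, 0, 0, 0],
    [0, 0, 0, 0, 0, 0, 0],
    [0, 0, 0, 0, 0, 0, 0]
  ]
}}

```text
time_s: 5.13
ee_pos: [0.5463, -0.1258, 0.3422]
eef_rot: [0.028, -0.705, 0.029, 0.708]
ft_force: [0.0, 0.4, 0.4]
grip_width: 0.0121
```

```bash
python3 - <<'E'
from h import *
goto(5,-157,273,-np.pi/2)
E
```

```text
t5.13 bench TCP [  -1.6 -150.6  342.2] toolx [-0.003 -0.001 -1.   ] tooly [ 0.004 -1.     0.001] F_bench [0.  0.4 0.4] grip0.0121 q [-0.46 -0.02 -0.14  1.45 -0.    2.76]
shift [69.2  6.4 -6.8] turn [ 0.004  0.003 -0.001]
```

Emit:
{"fn": "servo_tool", "kwargs": {
  "steps": [
    [0, 7, -7, 0.004, 0, 0, 0],
    [30, 0, 0, 0, 0, 0, 0],
    [30, 0, 0, 0, 0, 0, 0],
    [8, 0, 0, 0, 0, 0, 0],
    [0, 0, 0, 0, 0, 0, 0]
  ]
}}

```text
time_s: 5.55
ee_pos: [0.5533, -0.1323, 0.2735]
eef_rot: [-0.029, 0.708, -0.03, -0.705]
ft_force: [-0.5, 0.0, -0.5]
grip_width: 0.0003
```

```bash
python3 - <<'E'
from h import *
goto(5,-115,273,-np.pi/2)
E
```

```text
t5.55 bench TCP [   6.  -156.5  273.5] toolx [ 0.003 -0.001 -1.   ] tooly [ 0.001 -1.     0.001] F_bench [-0.5 -0.  -0.5] grip0.0003 q [-0.46  0.02 -0.22  1.32  0.    2.76]
shift [  0.5 -41.5   0.9] turn [ 0.001 -0.003 -0.001]
```

Emit:
{"fn": "servo_tool", "kwargs": {
  "steps": [
    [0, -6, 0, 0, 0, 0, 0],
    [0, -6, 0, 0, 0, 0, 0],
    [0, -5, 0, 0, 0, 0, 0],
    [0, -5, 0, 0, 0, 0, 0],
    [0, -5, 0, 0, 0, 0, 0],
    [0, -5, 0, 0, 0, 0, 0],
    [0, -4, 0, 0, 0, 0, 0]
  ]
}}

```text
time_s: 6.13
ee_pos: [0.5574, -0.0924, 0.2805]
eef_rot: [-0.027, 0.71, -0.031, -0.703]
ft_force: [-0.5, -2.9, -2.4]
grip_width: 0.0
```

```bash
python3 - <<'E'
from h import *
st()
E
```

```text
t6.13 bench TCP [   6.6 -116.3  280.5] toolx [ 0.01  -0.005 -1.   ] tooly [ 0.003 -1.     0.005] F_bench [-0.3 -3.  -2.4] grip0.0000 q [-0.4   0.   -0.23  1.32 -0.    2.83]
```

Emit:
{"fn": "servo_tool", "kwargs": {
  "steps": [
    [4, 3, 0, 0, -0.01, 0, 0],
    [5, 0, 0, 0, 0, 0, 0],
    [0, -5, 0, 0, 0, 0, 0],
    [0, -4, 0, 0, 0, 0, 0],
    [0, -4, 0, 0, 0, 0, 0]
  ]
}}

```text
time_s: 6.55
ee_pos: [0.5596, -0.0835, 0.278]
eef_rot: [-0.026, 0.708, -0.033, -0.705]
ft_force: [-0.6, -5.5, 0.1]
grip_width: -0.0001
```

Emit:
{"fn": "servo_tool", "kwargs": {
  "steps": [
    [1, -4, 0, 0, 0, 0, 0],
    [0, -3, 0, 0, 0, 0, 0]
  ]
}}

```text
time_s: 6.72
ee_pos: [0.5606, -0.0775, 0.2772]
eef_rot: [-0.025, 0.708, -0.035, -0.704]
ft_force: [-1.6, -6.5, 1.6]
grip_width: -0.0003
```

```bash
python3 - <<'E'
from h import *
st()
E
```

```text
t6.72 bench TCP [   8.5 -101.2  277.2] toolx [ 0.006 -0.014 -1.   ] tooly [ 0.001 -1.     0.014] F_bench [-1.  -6.7  1.6] grip-0.0003 q [-0.37  0.01 -0.23  1.32 -0.01  2.86]
```

Emit:
{"fn": "servo_tool", "kwargs": {
  "steps": [
    [1, -3, 1, 0, -0.006, -0.014, 0],
    [0, -3, 0, 0, 0, 0, 0]
  ]
}}

```text
time_s: 6.88
ee_pos: [0.5609, -0.0729, 0.2771]
eef_rot: [-0.028, 0.707, -0.032, -0.706]
ft_force: [-4.4, -13.7, -1.1]
grip_width: 0.0004
```

Emit:
{"fn": "servo_tool", "kwargs": {
  "steps": [
    [0, -3, 0, 0, 0, 0, 0],
    [0, -3, 0, 0, 0, 0, 0]
  ]
}}

```text
time_s: 7.05
ee_pos: [0.5613, -0.0706, 0.2771]
eef_rot: [-0.025, 0.706, -0.038, -0.706]
ft_force: [-5.5, -19.3, 3.6]
grip_width: 0.0003
```

```bash
python3 - <<'E'
from h import *
st()
E
```

```text
t7.05 bench TCP [  8.7 -94.3 277.1] toolx [ 0.001 -0.017 -1.   ] tooly [-0.004 -1.     0.017] F_bench [ -3.8 -19.7   3.6] grip0.0003 q [-0.35  0.01 -0.23  1.32 -0.02  2.88]
```

The board has seated on the end batten at 20 N. I'll retreat upward, turn the wrist half round for joint range, and check.

Emit:
{"fn": "servo_tool", "kwargs": {
  "steps": [
    [0, 8, 0, 0, 0, 0.017, 0],
    [-35, 5, 0, -0.12, 0, 0, 0],
    [-38, 0, 0, -0.12, 0, 0, 0],
    [-38, 0, 0, -0.12, 0, 0, 0],
    [-38, 0, 0, -0.12, 0, 0, 0],
    [-38, 0, 0, -0.12, 0, 0, 0],
    [-38, 0, 0, -0.12, 0, 0, 0],
    [0, 0, 0, -0.12, 0, 0, 0],
    [0, 0, 0, -0.12, 0, 0, 0],
    [0, 0, 0, -0.12, 0, 0, 0]
  ]
}}

```text
time_s: 7.88
ee_pos: [0.5605, -0.0759, 0.5057]
eef_rot: [-0.354, -0.607, -0.342, 0.623]
ft_force: [-0.6, 0.2, -0.5]
grip_width: 0.0002
```

Emit:
{"fn": "servo_tool", "kwargs": {
  "steps": [
    [0, 0, 0, -0.12, 0, 0, 0],
    [0, 0, 0, -0.12, 0, 0, 0],
    [0, 0, 0, -0.12, 0, 0, 0],
    [0, 0, 0, -0.12, 0, 0, 0],
    [0, 0, 0, -0.12, 0, 0, 0],
    [0, 0, 0, -0.12, 0, 0, 0],
    [0, 0, 0, -0.12, 0, 0, 0],
    [0, 0, 0, -0.12, 0, 0, 0],
    [0, 0, 0, -0.12, 0, 0, 0],
    [0, 0, 0, -0.12, 0, 0, 0]
  ]
}}

```text
time_s: 8.72
ee_pos: [0.5624, -0.0755, 0.4999]
eef_rot: [0.64, 0.288, 0.645, -0.303]
ft_force: [-0.7, 0.3, -0.6]
grip_width: -0.0001
```

Emit:
{"fn": "servo_tool", "kwargs": {
  "steps": [
    [0, 0, 0, -0.12, 0, 0, 0],
    [0, 0, 0, -0.12, 0, 0, 0],
    [0, 0, 0, -0.12, 0, 0, 0],
    [0, 0, 0, -0.12, 0, 0, 0],
    [0, 0, 0, -0.12, 0, 0, 0],
    [0, 0, 0, -0.12, 0, 0, 0],
    [0, 0, 0, -0.12, 0, 0, 0]
  ]
}}

```text
time_s: 9.3
ee_pos: [0.5637, -0.0751, 0.4946]
eef_rot: [0.699, -0.007, 0.715, 0.002]
ft_force: [0.8, -0.0, -0.5]
grip_width: -0.0004
```

```bash
python3 - <<'E'
from h import *
goto(0,184,500,np.pi/2)
crop("scene",265,180,160,120,5,"s4");crop("top",205,125,200,150,4,"t4")
for d in manip.masks_of("scene","opener"):pass
E
```

```text
t9.30 bench TCP [ 11.4 -98.6 494.6] toolx [-0.021 -0.009 -1.   ] tooly [-0.098  0.995 -0.007] F_bench [ 0.8  0.  -0.5] grip-0.0004 q [-0.36  0.07  0.22  1.74 -0.01 -0.37]
shift [ -7.7 282.3  16.3] turn [ 0.098 -0.021  0.008]
```

View pics/s4.png

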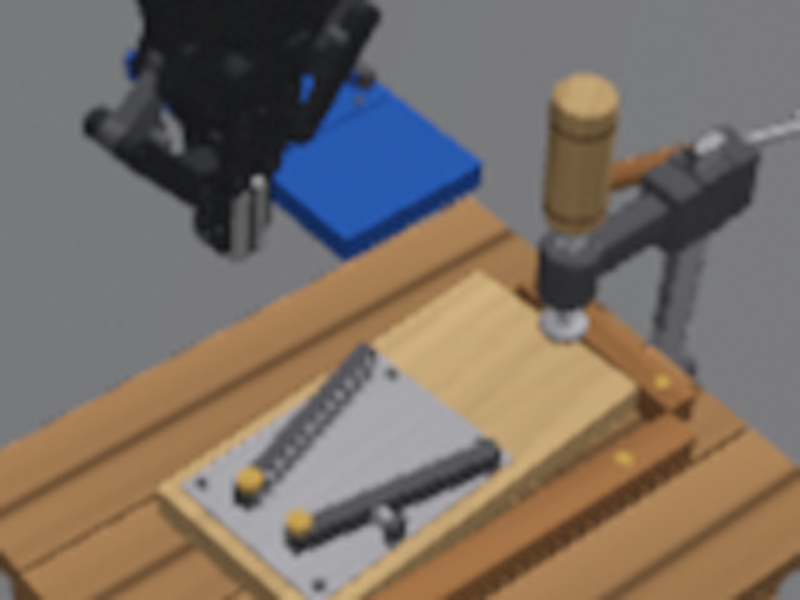

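The board looks seated: its +x+y corner is at crop (640,385) against both battens. The foot at (565,325) hangs above the board. Next is a numeric check.

```bash
python3 - <<'E'
from h import *
P=lambda x,y,z:((proj("scene",bw(x,y,z))[0]-[265,180])*5).round().tolist()
print("board corners",P(50,130,110),P(-60,130,110),P(-60,-90,110))
print("bar_top",P(0,184,220),"head near corner by z",[(z,P(13,155,z),P(13,213,z)) for z in(190,200,205,210,215)])
print("foot bottom",[(z,P(0,99,z)) for z in(120,130,140,150)])
print("handle top",[(z,P(0,99,z)) for z in(285,295,305)])
E
```

```text
board corners [665.0, 407.0] [514.0, 280.0] [167.0, 477.0]
bar_top [703.0, 139.0] head near corner by z [(190, [670.0, 225.0], [755.0, 176.0]), (200, [673.0, 209.0], [759.0, 160.0]), (205, [675.0, 202.0], [760.0, 153.0]), (210, [676.0, 194.0], [762.0, 145.0]), (215, [678.0, 186.0], [764.0, 137.0])]
foot bottom [(120, [551.0, 361.0]), (130, [553.0, 347.0]), (140, [555.0, 333.0]), (150, [557.0, 318.0])]
handle top [(285, [588.0, 104.0]), (295, [590.0, 86.0]), (305, [593.0, 68.0])]
```

View pics/t4.png

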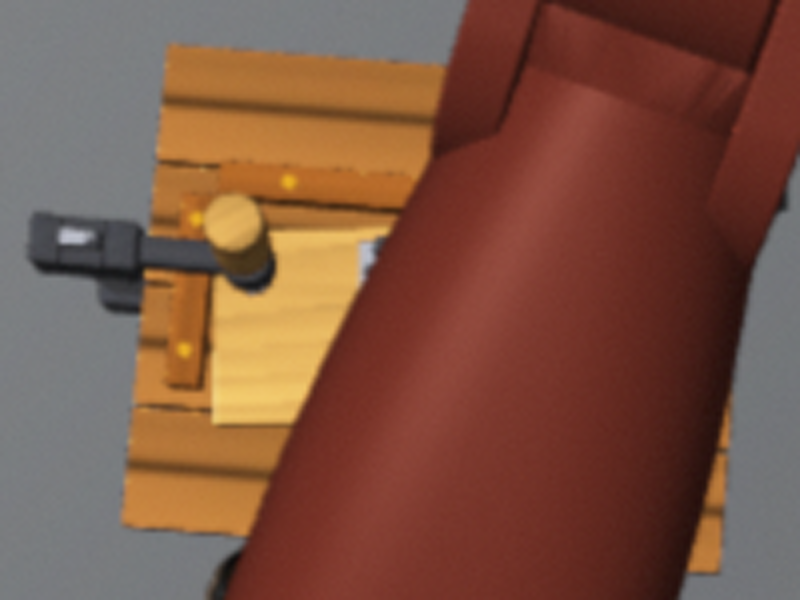

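The board isn't home. The deck edge slopes +0.08 in the crop and the board edge slopes −0.03, so the y push spun it about 0.1 rad counter-clockwise; its +x+y corner is at scene crop (640,385) where (665,407) is expected. I'll push it square again on the −x side with two fingers, nearer the +y end.

Emit:
{"fn": "servo_tool", "kwargs": {
  "steps": [
    [0, 0, 0, 0.098, -0.021, 0.008, 60],
    [0, 30, -30, 0, 0, 0, 60],
    [0, 30, -30, 0, 0, 0, 60],
    [10, 30, -30, 0, 0, 0, 60],
    [30, 30, -30, 0, 0, 0, 60],
    [40, 10, 0, 0, 0, 0, 60],
    [40, 0, 0, 0, 0, 0, 60],
    [40, 0, 0, 0, 0, 0, 60],
    [20, 0, 0, 0, 0, 0, 60],
    [0, 0, 0, 0, 0, 0, 60]
  ]
}}

```text
time_s: 10.28
ee_pos: [0.4619, 0.0641, 0.3122]
eef_rot: [0.706, 0.055, 0.704, -0.052]
ft_force: [-0.5, -0.1, -0.3]
grip_width: 0.0512
```

```bash
python3 - <<'E'
from h import *
goto(-110,35,268,np.pi/2)
E
```

```text
t10.28 bench TCP [-101.9   31.4  312.2] toolx [ 0.003  0.005 -1.   ] tooly [0.066 0.998 0.005] F_bench [-0.5 -0.1 -0.3] grip0.0512 q [-0.15 -0.31 -0.46  1.42  0.    0.01]
shift [44.2  2.9 -8.5] turn [-0.066  0.003 -0.005]
```

Emit:
{"fn": "servo_tool", "kwargs": {
  "steps": [
    [5, 3, -9, -0.066, 0, -0.005, 60],
    [30, 0, 0, 0, 0, 0, 60],
    [10, 0, 0, 0, 0, 0, 60],
    [0, 0, 8, 0, 0, 0, 60],
    [0, 0, 8, 0, 0, 0, 60],
    [0, 0, 6, 0, 0, 0, 60]
  ]
}}

```text
time_s: 10.78
ee_pos: [0.4763, 0.0662, 0.2709]
eef_rot: [0.708, 0.036, 0.705, -0.036]
ft_force: [1.1, -0.0, -0.1]
grip_width: 0.0511
```

```bash
python3 - <<'E'
from h import *
goto(-75,35,268,np.pi/2)
E
```

```text
t10.78 bench TCP [-87.7  34.8 270.9] toolx [ 0.005  0.    -1.   ] tooly [0.017 1.    0.   ] F_bench [ 1.1  0.1 -0.1] grip0.0511 q [-0.13 -0.25 -0.49  1.33  0.   -0.03]
shift [ 2.9  0.4 12.6] turn [-0.017  0.005 -0.   ]
```

Emit:
{"fn": "servo_tool", "kwargs": {
  "steps": [
    [4, 0, 4, -0.017, 0.005, 0, 60],
    [1, 0, 4, 0, 0, 0, 60],
    [1, 0, 4, 0, 0, 0, 60]
  ]
}}

```text
time_s: 11.03
ee_pos: [0.4895, 0.0651, 0.2675]
eef_rot: [0.706, 0.031, 0.707, -0.03]
ft_force: [-6.7, 1.2, 3.9]
grip_width: 0.0508
```

```bash
python3 - <<'E'
from h import *
goto(-70,35,266,np.pi/2)
E
```

```text
t11.03 bench TCP [-74.4  34.8 267.5] toolx [-0.002  0.002 -1.   ] tooly [0.001 1.    0.002] F_bench [-6.8  0.7  3.9] grip0.0508 q [-0.13 -0.2  -0.45  1.33  0.   -0.05]
shift [1.5 0.2 4.4] turn [-0.001 -0.002 -0.002]
```

Emit:
{"fn": "servo_tool", "kwargs": {
  "steps": [
    [0, 0, 4, 0, 0, 0, 60],
    [0, 0, 4, 0, 0, 0, 60]
  ]
}}

```text
time_s: 11.2
ee_pos: [0.4967, 0.0648, 0.2675]
eef_rot: [0.703, 0.032, 0.71, -0.029]
ft_force: [-28.6, 0.8, 20.2]
grip_width: 0.0508
```

Emit:
{"fn": "servo_tool", "kwargs": {
  "steps": [
    [0, 0, 3, 0, 0, 0, 60],
    [0, 0, 3, 0, 0, 0, 60]
  ]
}}

```text
time_s: 11.37
ee_pos: [0.4991, 0.0648, 0.2675]
eef_rot: [0.698, 0.031, 0.715, -0.029]
ft_force: [-21.6, 0.8, 14.7]
grip_width: 0.0514
```

```bash
python3 - <<'E'
from h import *
goto(-70,35,266,np.pi/2)
E
```

```text
t11.37 bench TCP [-64.9  35.3 267.5] toolx [-0.024  0.002 -1.   ] tooly [0.001 1.    0.002] F_bench [-21.6  -1.1  14.7] grip0.0514 q [-0.13 -0.15 -0.41  1.34  0.   -0.05]
shift [ 1.7 -0.3 -5.1] turn [-0.001 -0.024 -0.002]
```

Emit:
{"fn": "servo_tool", "kwargs": {
  "steps": [
    [0, 0, -12, 0, -0.024, 0, 60],
    [-20, 0, -10, 0, 0, 0, 60],
    [-40, 0, 0, 0, 0, 0, 60],
    [-15, -40, 10, 0, 0, 0, 60],
    [0, -40, 15, 0, 0, 0, 60],
    [0, -40, 15, 0, 0, 0, 60],
    [0, -40, 20, 0, 0, 0, 60],
    [0, -10, 20, 0, 0, 0, 60],
    [0, 0, 0, 0.12, 0, 0, 60],
    [0, 0, 0, 0.12, 0, 0, 60]
  ]
}}

```text
time_s: 12.2
ee_pos: [0.5444, -0.1129, 0.3493]
eef_rot: [0.699, 0.115, 0.696, -0.117]
ft_force: [-0.8, 0.5, 0.0]
grip_width: 0.0512
```

Emit:
{"fn": "servo_tool", "kwargs": {
  "steps": [
    [0, 0, 0, 0.12, 0, 0, 60],
    [0, 0, 0, 0.12, 0, 0, 60],
    [0, 0, 0, 0.12, 0, 0, 60],
    [0, 0, 0, 0.12, 0, 0, 60],
    [0, 0, 0, 0.12, 0, 0, 60],
    [0, 0, 0, 0.12, 0, 0, 60],
    [0, 0, 0, 0.12, 0, 0, 60],
    [0, 0, 0, 0.12, 0, 0, 60],
    [0, 0, 0, 0.12, 0, 0, 60],
    [0, 0, 0, 0.12, 0, 0, 60]
  ]
}}

```text
time_s: 13.03
ee_pos: [0.549, -0.1183, 0.3535]
eef_rot: [0.503, 0.502, 0.493, -0.501]
ft_force: [0.5, 0.1, -0.5]
grip_width: 0.0512
```

```bash
python3 - <<'E'
from h import *
goto(-5,-135,268,0)
E
```

```text
t13.03 bench TCP [   0.5 -142.9  353.5] toolx [ 0.012 -0.008 -1.   ] tooly [0.997 0.078 0.011] F_bench [ 0.5  0.1 -0.5] grip0.0512 q [-0.44 -0.03 -0.13  1.45 -0.    1.13]
shift [85.4 -5.8 -9.1] turn [ 0.078  0.009 -0.012]
```

Emit:
{"fn": "servo_tool", "kwargs": {
  "steps": [
    [20, -5, 0, 0.078, 0.009, -0.012, 60],
    [35, 0, 0, 0, 0, 0, 60],
    [30, 0, 0, 0, 0, 0, 60],
    [0, 0, -8, 0, 0, 0, 60],
    [0, 0, -8, 0, 0, 0, 60],
    [0, 0, -6, 0, 0, 0, 60],
    [0, 0, -4, 0, 0, 0, 60]
  ]
}}

```text
time_s: 13.62
ee_pos: [0.5506, -0.0933, 0.2733]
eef_rot: [0.477, 0.526, 0.47, -0.524]
ft_force: [-0.2, 0.2, 0.3]
grip_width: 0.0507
```

```bash
python3 - <<'E'
from h import *
goto(-5,-110,266,0)
E
```

```text
t13.62 bench TCP [-1.000e-01 -1.179e+02  2.733e+02] toolx [ 0.009 -0.004 -1.   ] tooly [ 1.    -0.017  0.009] F_bench [-0.3  0.2  0.3] grip0.0507 q [-0.4  -0.01 -0.26  1.31 -0.    1.27]
shift [ 7.2 -5.1 -7.8] turn [-0.017  0.004 -0.009]
```

Emit:
{"fn": "servo_tool", "kwargs": {
  "steps": [
    [7, -5, 0, -0.017, 0.004, -0.009, 60],
    [0, 0, -4, 0, 0, 0, 60],
    [0, 0, -4, 0, 0, 0, 60],
    [0, 0, -3, 0, 0, 0, 60]
  ]
}}

```text
time_s: 13.95
ee_pos: [0.5479, -0.0803, 0.2707]
eef_rot: [0.481, 0.521, 0.477, -0.519]
ft_force: [-2.2, -4.1, -3.1]
grip_width: 0.0508
```

Emit:
{"fn": "servo_tool", "kwargs": {
  "steps": [
    [0, 0, -3, 0, 0, 0, 60],
    [0, 0, -3, 0, 0, 0, 60]
  ]
}}

```text
time_s: 14.12
ee_pos: [0.5483, -0.0744, 0.271]
eef_rot: [0.482, 0.52, 0.477, -0.52]
ft_force: [-0.6, -1.9, -2.3]
grip_width: 0.0514
```

```bash
python3 - <<'E'
from h import *
goto(-5,-101,266,0)
E
```

```text
t14.12 bench TCP [ -3.9 -99.2 271. ] toolx [ 0.006 -0.004 -1.   ] tooly [1.    0.003 0.006] F_bench [-0.5 -2.  -2.3] grip0.0514 q [-0.37 -0.02 -0.28  1.31 -0.    1.28]
shift [ 5.  -1.1  1.8] turn [ 0.003  0.004 -0.006]
```

Emit:
{"fn": "servo_tool", "kwargs": {
  "steps": [
    [3, 0, -3, 0, 0, -0.006, 60],
    [0, 0, -3, 0, 0, 0, 60]
  ]
}}

```text
time_s: 14.28
ee_pos: [0.5495, -0.0715, 0.2704]
eef_rot: [-0.483, -0.517, -0.474, 0.525]
ft_force: [-6.8, -21.8, -4.4]
grip_width: 0.0513
```

Emit:
{"fn": "servo_tool", "kwargs": {
  "steps": [
    [0, 0, -3, 0, 0, 0, 60],
    [0, 0, -3, 0, 0, 0, 60]
  ]
}}

```text
time_s: 14.45
ee_pos: [0.5493, -0.0692, 0.2703]
eef_rot: [-0.484, -0.513, -0.47, 0.53]
ft_force: [-5.5, -16.9, -3.4]
grip_width: 0.0513
```

```bash
python3 - <<'E'
from h import *
goto(-5,-101,266,0)
E
```

```text
t14.45 bench TCP [ -3.4 -93.9 270.3] toolx [-0.001 -0.03  -1.   ] tooly [ 1.    -0.004 -0.001] F_bench [ -4.1 -17.4  -3.4] grip0.0513 q [-0.35 -0.02 -0.27  1.31 -0.03  1.31]
shift [ 4.5 -1.6  7. ] turn [-0.004  0.03   0.001]
```

Emit:
{"fn": "servo_tool", "kwargs": {
  "steps": [
    [0, 0, 8, 0, 0.03, 0, 60],
    [-35, 0, 15, -0.12, 0, 0, 31],
    [-40, 0, 0, -0.12, 0, 0, 31],
    [-40, 0, 0, -0.12, 0, 0, 31],
    [-40, 0, 0, -0.12, 0, 0, 31],
    [-40, 0, 0, -0.12, 0, 0, 31],
    [-35, 0, 0, -0.12, 0, 0, 31],
    [0, 0, 0, -0.12, 0, 0, 31],
    [0, 0, 0, -0.12, 0, 0, 31],
    [0, 0, 0, -0.12, 0, 0, 31]
  ]
}}

```text
time_s: 15.28
ee_pos: [0.5463, -0.0924, 0.5116]
eef_rot: [0.68, 0.192, 0.682, -0.185]
ft_force: [-0.0, -0.7, 0.3]
grip_width: 0.0263
```

Emit:
{"fn": "servo_tool", "kwargs": {
  "steps": [
    [0, 0, 0, -0.12, 0, 0, 31],
    [0, 0, 0, -0.12, 0, 0, 31],
    [0, 0, 0, -0.12, 0, 0, 31],
    [0, 0, 0, -0.1, 0, 0, 31]
  ]
}}

```text
time_s: 15.62
ee_pos: [0.5467, -0.0918, 0.5138]
eef_rot: [0.708, 0.026, 0.705, -0.016]
ft_force: [-0.2, -0.1, -0.2]
grip_width: 0.0266
```

```bash
python3 - <<'E'
from h import *
goto(0,184,500,np.pi/2)
old=cv2.imread("pics/scene0.png")[:,:,::-1]
a=crop("scene",265,180,160,120,5,"s5");t=crop("top",205,125,100,75,8,"t5")
H=cv2.cvtColor(np.ascontiguousarray(a),cv2.COLOR_RGB2HSV)
for p in[(60,240),(75,260)]:pass
# sample colours along lines in bench frame at z=110: along y at x=-45.. , crossing +y end; along x at y=60/-? crossing +x side
for x in(-50,-30):
    L=[int(a[tuple(np.round(proj("scene",bw(x,y,110))[0][::-1]).astype(int))].sum()) for y in range(110,150,3)];print("scene x",x,"y110+3k",L)
for y in(90,60,0,-60,-80):
    L=[int(a[tuple(np.round(proj("scene",bw(x,y,110))[0][::-1]).astype(int))].sum()) for x in range(20,75,3)];print("scene y",y,"x20+3k",L)
    L=[int(a[tuple(np.round(proj("scene",bw(x,y,110))[0][::-1]).astype(int))].sum()) for x in range(-80,-40,3)];print("   -side x-80+3k",L)
E
```

```text
t15.62 bench TCP [  -4.1 -116.7  513.8] toolx [ 0.004  0.015 -1.   ] tooly [-0.026  1.     0.014] F_bench [-0.2 -0.1 -0.2] grip0.0266 q [-0.41  0.02  0.21  1.76  0.01 -0.35]
shift [ 18.2 300.2  11.8] turn [ 0.026  0.004 -0.014]
scene x -50 y110+3k [494, 494, 489, 494, 491, 498, 406, 325, 181, 181, 125, 131, 135, 139]
scene x -30 y110+3k [495, 489, 426, 427, 389, 423, 432, 290, 241, 146, 143, 144, 142, 143]
scene y 90 x20+3k [466, 471, 463, 460, 458, 464, 480, 483, 486, 483, 374, 327, 370, 439, 415, 368, 358, 308, 186]
   -side x-80+3k [356, 360, 360, 355, 347, 350, 362, 446, 482, 481, 491, 503, 510, 501]
scene y 60 x20+3k [474, 471, 470, 466, 463, 458, 459, 467, 490, 485, 344, 302, 330, 337, 350, 353, 350, 289, 191]
   -side x-80+3k [353, 357, 355, 352, 344, 346, 346, 420, 483, 477, 478, 497, 504, 503]
scene y 0 x20+3k [218, 195, 139, 265, 469, 496, 503, 462, 474, 472, 341, 315, 339, 350, 353, 354, 353, 293, 195]
   -side x-80+3k [358, 357, 356, 351, 347, 342, 372, 458, 474, 406, 262, 303, 303, 340]
scene y -60 x20+3k [506, 506, 508, 509, 506, 506, 491, 461, 475, 488, 368, 317, 377, 427, 397, 379, 343, 259, 196]
   -side x-80+3k [362, 362, 359, 354, 346, 346, 343, 467, 494, 494, 500, 507, 509, 509]
scene y -80 x20+3k [438, 436, 457, 496, 500, 459, 454, 454, 502, 469, 422, 323, 348, 355, 348, 345, 334, 221, 195]
   -side x-80+3k [360, 364, 364, 353, 351, 348, 347, 468, 474, 465, 453, 455, 454, 493]
```

View pics/s5.png

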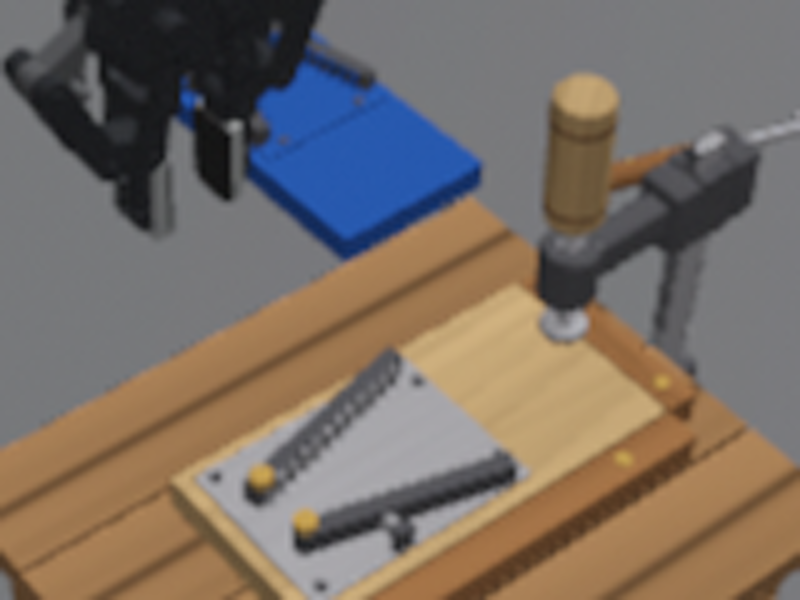

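The board is home: the +x edge is at 50 mm and the −x edge at −60 along its whole length, and the +y end is at about 129. Now the clamp arm: the head top is at about z 203. I'll straddle the bar with the fingers open about 32 mm.

Emit:
{"fn": "servo_tool", "kwargs": {
  "steps": [
    [0, 38, 5, 0.026, 0.004, -0.014, 38],
    [0, 40, 0, 0, 0, 0, 38],
    [0, 40, 0, 0, 0, 0, 38],
    [0, 40, 0, 0, 0, 0, 38],
    [0, 40, 0, 0, 0, 0, 38],
    [0, 40, 0, 0, 0, 0, 38],
    [0, 40, 0, 0, 0, 0, 38],
    [0, 20, 0, 0, 0, 0, 38],
    [0, 0, 0, 0, 0, 0, 38]
  ]
}}

```text
time_s: 16.47
ee_pos: [0.5838, 0.2155, 0.5134]
eef_rot: [0.705, 0.051, 0.706, -0.047]
ft_force: [0.1, -0.7, -0.5]
grip_width: 0.0326
```

```bash
python3 - <<'E'
from h import *
goto(1,185.5,402,np.pi/2)
E
```

```text
t16.47 bench TCP [  6.7 192.7 513.4] toolx [-0.002  0.006 -1.   ] tooly [0.054 0.999 0.006] F_bench [ 0.1 -0.7 -0.5] grip0.0326 q [0.14 0.24 0.44 1.78 0.01 0.28]
shift [111.3  -8.1  -5.1] turn [-0.054 -0.002 -0.006]
```

Emit:
{"fn": "servo_tool", "kwargs": {
  "steps": [
    [10, -8, -5, -0.054, -0.002, -0.006, 38],
    [35, 0, 0, 0, 0, 0, 38],
    [35, 0, 0, 0, 0, 0, 38],
    [28, 0, 0, 0, 0, 0, 38],
    [0, 0, 0, 0, 0, 0, 38]
  ]
}}

```text
time_s: 16.88
ee_pos: [0.5775, 0.2097, 0.4031]
eef_rot: [0.708, 0.036, 0.705, -0.033]
ft_force: [-0.3, 0.6, -2.0]
grip_width: 0.0327
```

```bash
python3 - <<'E'
from h import *
goto(1,185.5,385,np.pi/2)
crop("scene",345,160,100,75,8,"s6")
E
```

```text
t16.88 bench TCP [  0.9 186.3 403.1] toolx [ 0.004  0.003 -1.   ] tooly [0.012 1.    0.003] F_bench [-0.4  0.5 -2. ] grip0.0327 q [0.14 0.14 0.14 1.56 0.   0.23]
shift [18.1 -0.9  0. ] turn [-0.012  0.004 -0.003]
```

View pics/s6.png

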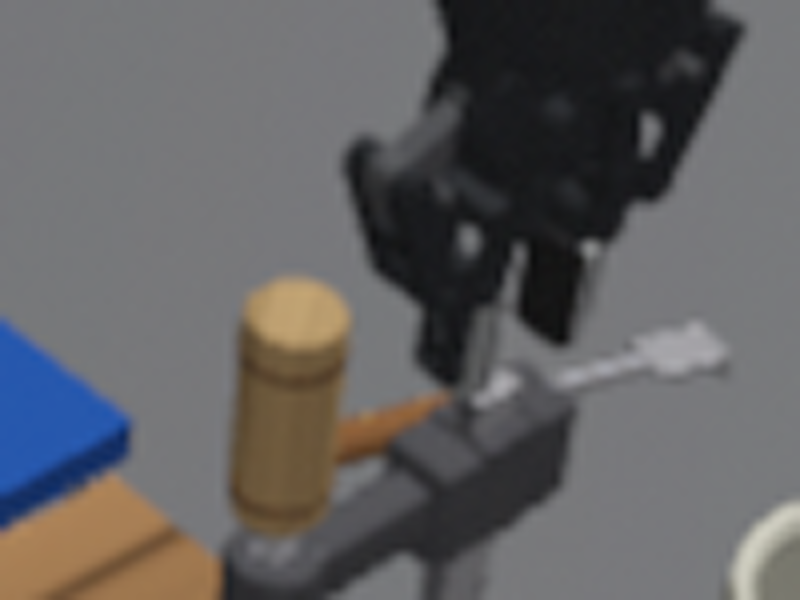

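```bash
python3 - <<'E'
from h import *
P=lambda x,y,z:((proj("scene",bw(x,y,z))[0]-[345,160])*8).round().tolist()
for z in(228,232,236,240):print(z,"right inner",P(-10,202.6,z),P(12,202.6,z),"left inner",P(12,170,z),"left outer",P(12,158,z))
print("bar",P(0,174,220),P(0,184,220),P(0,194,220),"head +y+x corner",[P(13,213,z) for z in(198,202,206)],[P(-13,213,z) for z in(198,202,206)])
E
```

```text
228 right inner [509.0, 320.0] [563.0, 358.0] left inner [485.0, 402.0] left outer [455.0, 418.0]
232 right inner [511.0, 309.0] [565.0, 348.0] left inner [487.0, 392.0] left outer [457.0, 408.0]
236 right inner [513.0, 299.0] [567.0, 338.0] left inner [489.0, 381.0] left outer [459.0, 398.0]
240 right inner [515.0, 289.0] [569.0, 327.0] left inner [491.0, 371.0] left outer [461.0, 387.0]
bar [461.0, 395.0] [485.0, 382.0] [509.0, 369.0] head +y+x corner [[573.0, 422.0], [575.0, 412.0], [577.0, 402.0]] [[511.0, 376.0], [513.0, 367.0], [515.0, 357.0]]
```

The fingertips straddle the bar: left tip at crop (490,380), right inner tip at (568,345), bar at (497,390). The tips are about 169 mm ahead of the TCP. Now descending.

Emit:
{"fn": "servo_tool", "kwargs": {
  "steps": [
    [8, -1, 1, -0.012, 0.004, -0.003, 38],
    [8, 0, 0, 0, 0, 0, 38],
    [4, 0, 0, 0, 0, 0, 38],
    [4, 0, 0, 0, 0, 0, 38]
  ]
}}

```text
time_s: 17.27
ee_pos: [0.5804, 0.2075, 0.3882]
eef_rot: [0.71, 0.033, 0.703, -0.031]
ft_force: [-1.2, -0.3, -0.0]
grip_width: 0.0324
```

Emit:
{"fn": "servo_tool", "kwargs": {
  "steps": [
    [3, 0, 0, 0, 0, 0, 38],
    [3, 0, 0, 0, 0, 0, 38]
  ]
}}

```text
time_s: 17.43
ee_pos: [0.581, 0.2074, 0.3832]
eef_rot: [0.711, 0.033, 0.702, -0.031]
ft_force: [-0.4, 0.0, 0.7]
grip_width: 0.0328
```

```bash
python3 - <<'E'
from h import *
goto(2,185.5,370,np.pi/2)
E
```

```text
t17.43 bench TCP [  4.6 184.4 383.2] toolx [ 0.012  0.003 -1.   ] tooly [0.005 1.    0.003] F_bench [-0.4 -0.   0.7] grip0.0328 q [0.13 0.14 0.1  1.51 0.   0.22]
shift [13.1  1.  -2.8] turn [-0.005  0.012 -0.003]
```

Emit:
{"fn": "servo_tool", "kwargs": {
  "steps": [
    [3, 1, -3, -0.005, 0.012, -0.003, 38],
    [3, 0, 0, 0, 0, 0, 38],
    [2, 0, 0, 0, 0, 0, 38]
  ]
}}

```text
time_s: 17.68
ee_pos: [0.5785, 0.2088, 0.3772]
eef_rot: [0.708, 0.03, 0.705, -0.03]
ft_force: [0.2, -1.2, 5.3]
grip_width: 0.0328
```

Emit:
{"fn": "servo_tool", "kwargs": {
  "steps": [
    [2, 0, 0, 0, 0, 0, 38],
    [2, 0, 0, 0, 0, 0, 38]
  ]
}}

```text
time_s: 17.85
ee_pos: [0.5784, 0.2088, 0.3741]
eef_rot: [0.708, 0.03, 0.705, -0.03]
ft_force: [-0.2, -1.1, 5.3]
grip_width: 0.0323
```

Emit:
{"fn": "servo_tool", "kwargs": {
  "steps": [
    [2, 0, 0, 0, 0, 0, 38],
    [2, 0, 0, 0, 0, 0, 38]
  ]
}}

```text
time_s: 18.02
ee_pos: [0.5783, 0.2088, 0.3703]
eef_rot: [0.708, 0.03, 0.705, -0.03]
ft_force: [-1.5, -0.3, 4.2]
grip_width: 0.0324
```

```bash
python3 - <<'E'
from h import *
goto(2,185.5,360,np.pi/2)
E
```

```text
t18.02 bench TCP [  1.8 185.5 370.3] toolx [ 0.005  0.    -1.   ] tooly [-0.  1.  0.] F_bench [-1.5 -0.5  4.2] grip0.0324 q [ 0.13  0.14  0.07  1.5  -0.    0.22]
shift [10.3 -0.   0.2] turn [ 0.     0.005 -0.   ]
```

Sliding steadily at 4–5 N.

Emit:
{"fn": "servo_tool", "kwargs": {
  "steps": [
    [3, 0, 0, 0, 0, 0, 38],
    [3, 0, 0, 0, 0, 0, 38],
    [3, 0, 0, 0, 0, 0, 38],
    [3, 0, 0, 0, 0, 0, 38],
    [3, 0, 0, 0, 0, 0, 38]
  ]
}}

```text
time_s: 18.43
ee_pos: [0.5782, 0.2088, 0.3545]
eef_rot: [0.708, 0.03, 0.705, -0.03]
ft_force: [-0.8, -1.3, 4.5]
grip_width: 0.0324
```

Emit:
{"fn": "servo_tool", "kwargs": {
  "steps": [
    [2, 0, 0, 0, 0, 0, 38],
    [2, 0, 0, 0, 0, 0, 38],
    [2, 0, 0, 0, 0, 0, 38]
  ]
}}

```text
time_s: 18.68
ee_pos: [0.5783, 0.2092, 0.3475]
eef_rot: [0.708, 0.03, 0.705, -0.029]
ft_force: [-1.1, 1.8, 5.3]
grip_width: 0.0322
```

Emit:
{"fn": "servo_tool", "kwargs": {
  "steps": [
    [2, 0, 0, 0, 0, 0, 38],
    [2, 0, 0, 0, 0, 0, 38]
  ]
}}

```text
time_s: 18.85
ee_pos: [0.5783, 0.2098, 0.344]
eef_rot: [0.709, 0.031, 0.704, -0.029]
ft_force: [-4.0, 1.8, 9.5]
grip_width: 0.0323
```

```bash
python3 - <<'E'
from h import *
goto(2,185.5,340,np.pi/2)
E
```

```text
t18.85 bench TCP [  1.7 186.5 344. ] toolx [ 0.006  0.003 -1.   ] tooly [-0.001  1.     0.003] F_bench [-4.1  1.5  9.5] grip0.0323 q [0.14 0.14 0.03 1.45 0.   0.22]
shift [ 4.  -1.   0.3] turn [ 0.001  0.006 -0.003]
```

Tilting at 9.5 N; going on in 1 mm steps until 14–20 N.

Emit:
{"fn": "servo_tool", "kwargs": {
  "steps": [
    [1, 0, 0, 0, 0, 0, 38],
    [1, 0, 0, 0, 0, 0, 38]
  ]
}}

```text
time_s: 19.02
ee_pos: [0.5781, 0.2101, 0.3432]
eef_rot: [0.709, 0.031, 0.704, -0.028]
ft_force: [-4.2, -2.2, 13.6]
grip_width: 0.0326
```

Emit:
{"fn": "servo_tool", "kwargs": {
  "steps": [
    [1, 0, 0, 0, 0, 0, 38]
  ]
}}

```text
time_s: 19.1
ee_pos: [0.578, 0.2101, 0.3432]
eef_rot: [0.709, 0.031, 0.704, -0.029]
ft_force: [-5.5, -1.2, 13.7]
grip_width: 0.0324
```

Emit:
{"fn": "servo_tool", "kwargs": {
  "steps": [
    [1, 0, 0, 0, 0, 0, 38]
  ]
}}

```text
time_s: 19.18
ee_pos: [0.5779, 0.2102, 0.3432]
eef_rot: [0.71, 0.031, 0.703, -0.029]
ft_force: [-3.9, -1.4, 11.7]
grip_width: 0.0326
```

Emit:
{"fn": "servo_tool", "kwargs": {
  "steps": [
    [1.5, 0, 0, 0, 0, 0, 38]
  ]
}}

```text
time_s: 19.27
ee_pos: [0.5777, 0.2102, 0.343]
eef_rot: [0.71, 0.031, 0.703, -0.029]
ft_force: [-5.5, -1.5, 16.5]
grip_width: 0.0325
```

Emit:
{"fn": "servo_tool", "kwargs": {
  "steps": [
    [1.8, 0, 0, 0, 0, 0, 38]
  ]
}}

```text
time_s: 19.35
ee_pos: [0.5776, 0.2103, 0.3429]
eef_rot: [0.71, 0.03, 0.703, -0.029]
ft_force: [-6.8, -0.9, 19.5]
grip_width: 0.0323
```

Bound at 19.5 N. Releasing straight up, turning the jaws along x, then measuring the handle.

Emit:
{"fn": "servo_tool", "kwargs": {
  "steps": [
    [-6, 0, 0, 0, 0, 0, 38],
    [-20, 0, 0, 0, 0, 0, 38],
    [-40, 0, 0, 0, 0, 0, 38],
    [-40, 0, 0, -0.12, 0, 0, 80],
    [-40, 0, 0, -0.12, 0, 0, 80],
    [-20, 0, 0, -0.12, 0, 0, 80],
    [0, 0, 0, -0.12, 0, 0, 80],
    [0, 0, 0, -0.12, 0, 0, 80],
    [0, 0, 0, -0.12, 0, 0, 80],
    [0, 0, 0, -0.12, 0, 0, 80]
  ]
}}

```text
time_s: 20.18
ee_pos: [0.5753, 0.2109, 0.5104]
eef_rot: [0.655, -0.27, 0.652, 0.272]
ft_force: [-0.5, -0.1, 0.2]
grip_width: 0.0681
```

Emit:
{"fn": "servo_tool", "kwargs": {
  "steps": [
    [0, 0, 0, -0.12, 0, 0, 80],
    [0, 0, 0, -0.12, 0, 0, 80],
    [0, 0, 0, -0.12, 0, 0, 80],
    [0, 0, 0, -0.12, 0, 0, 80],
    [0, 0, 0, -0.12, 0, 0, 80],
    [0, 0, 0, -0.12, 0, 0, 80]
  ]
}}

```text
time_s: 20.68
ee_pos: [0.5763, 0.2116, 0.506]
eef_rot: [0.509, -0.489, 0.508, 0.493]
ft_force: [0.2, 0.5, -0.2]
grip_width: 0.0683
```

```bash
python3 - <<'E'
from h import *
goto(0,104,440,np.pi,(0,-.065,-1))
for c in("scene","top"):
    im=manip.camera(c);cv2.imwrite(f"pics/{c}7.png",im[:,:,::-1])
    for l in("spindle","head"):
        for d in manip.masks_of(c,l):
            if d["confidence"]>.4:
                n=np.argwhere(d["region"]);print(c,l,d["confidence"],d["xy"],len(n),n.min(0),n.max(0))
im=cv2.imread("pics/scene7.png")[:,:,::-1]
# handle outline per row: wood vs gray background
x0=365;y0=185
for r in range(y0,240,4):
    row=im[r,x0:x0+50].astype(int);w=np.where((row[:,0]-row[:,2])>35)[0];print(r,(w.min()+x0,w.max()+x0,len(w)) if len(w) else None)
P=lambda x,y,z:proj("scene",bw(x,y,z))[0].round(1).tolist()
print("pred axis: base z190",P(0,100,190),"top z265 y100/105/110",P(0,100,265),P(0,105,265),P(0,110,265))
E
```

```text
t20.68 bench TCP [-4.000e-01  1.882e+02  5.060e+02] toolx [-0.003  0.005 -1.   ] tooly [-0.999 -0.05   0.003] F_bench [ 0.1  0.5 -0.2] grip0.0683 q [ 0.14  0.2   0.39  1.76  0.01 -1.4 ]
shift [ 65.6   3.7 -84.4] turn [ 0.05   0.07  -0.002]
scene spindle 0.9 [383.5, 220.7] 477 [204 370] [257 389]
scene head 0.85 [385.8, 230.1] 1091 [204 370] [258 413]
top spindle 0.8 [257.7, 186.7] 266 [176 252] [195 271]
top head 0.89 [252.7, 192.8] 769 [177 215] [200 275]
185 None
189 None
193 None
197 None
201 None
205 (np.int64(379), np.int64(388), 10)
209 (np.int64(378), np.int64(412), 19)
213 (np.int64(378), np.int64(400), 23)
217 (np.int64(377), np.int64(388), 12)
221 (np.int64(376), np.int64(387), 12)
225 (np.int64(365), np.int64(386), 13)
229 (np.int64(365), np.int64(385), 19)
233 (np.int64(365), np.int64(384), 20)
237 (np.int64(365), np.int64(372), 8)
pred axis: base z190 [378.4, 231.6] top z265 y100/105/110 [381.9, 207.4] [383.5, 206.5] [385.1, 205.6]
```

```bash
python3 - <<'E'
from h import *
im=cv2.imread("pics/top7.png")[:,:,::-1].astype(int);o=cv2.imread("pics/top0.png")[:,:,::-1].astype(int)
for n,i in(("now",im),("start",o)):
    g=i[170:200,245:280];m=((g[:,:,0]-g[:,:,2])>45)&(g.sum(2)>330)
    print(n);print("\n".join("".join("#" if v else "." for v in r) for r in m))
print(wb(ray("top",(259.6,183.6),.265)), proj("top",bw(0,105,265)),proj("top",bw(0,99,265)))
E
```

```text
now
################.##################
###############...........#..######
##############.................###.
#######............................
#########.....#####...#............
#########.....###################.#
#########..########################
###################################
.....##############################
......#############################
......###############.#############
......################.############
####.#################..###########
######################...##########
#####################.....#########
#####################.....#########
######..############.......########
.........###########........#######
..........#########..........######
............#####.............#####
..............................#####
...............................####
...............................####
...............................####
...............................####
...............................####
....#..........................####
######......#######............####
######......########...........####
##.##.......#########.........#####
start
..........
[... 470 characters left out ...]
############...........
............###########............
.............##########............
..............#######.........#....
...............................####
..............................#####
..............................#####
..............................#####
..............................#####
..............................#####
#.............................#####
..#...........................#####
.............................######
.............................######
...#...........................####
...............................####
..............................#####
[ -0.99069417 105.12087034 265.        ] [[259.70473792 183.11619431]] [[262.69617416 183.34432284]]
```

Emit:
{"fn": "servo_tool", "kwargs": {
  "steps": [
    [0, 4, -25, 0.05, 0.07, -0.002, 80],
    [0, 0, -25, 0, 0, 0, 80],
    [0, 0, -15, 0, 0, 0, 80],
    [0, 0, 0, 0, 0, 0, 80]
  ]
}}

```text
time_s: 21.32
ee_pos: [0.5668, 0.1457, 0.5087]
eef_rot: [0.508, -0.49, 0.542, 0.457]
ft_force: [0.3, 0.2, 0.2]
grip_width: 0.0684
```

```bash
python3 - <<'E'
from h import *
goto(-0.5,117,450,np.pi,(0,-.062,-1))
E
```

```text
t21.32 bench TCP [ -4.3 121.7 508.7] toolx [ 0.    -0.068 -0.998] tooly [-1.     0.019 -0.002] F_bench [0.3 0.3 0.2] grip0.0684 q [ 0.04  0.13  0.31  1.76 -0.07 -1.42]
shift [58.9 -3.8 -0.7] turn [-0.019 -0.006  0.   ]
```

Emit:
{"fn": "servo_tool", "kwargs": {
  "steps": [
    [20, -4, 0, -0.019, -0.006, 0, 80],
    [38, 0, 0, 0, 0, 0, 80],
    [30, 0, 0, 0, 0, 0, 80],
    [25, 0, 0, 0, 0, 0, 80],
    [0, 0, 0, 0, 0, 0, 80]
  ]
}}

```text
time_s: 21.73
ee_pos: [0.5711, 0.1379, 0.3947]
eef_rot: [0.51, -0.491, 0.536, 0.46]
ft_force: [-0.1, -0.0, -1.1]
grip_width: 0.0683
```

```bash
python3 - <<'E'
from h import *
goto(-0.5,113.5,393,np.pi,(0,-.062,-1))
E
```

```text
t21.73 bench TCP [  0.7 114.2 394.7] toolx [ 0.007 -0.057 -0.998] tooly [-1.     0.008 -0.008] F_bench [-0.1 -0.  -1.1] grip0.0683 q [ 0.03  0.07  0.04  1.54 -0.06 -1.45]
shift [ 1.7  1.2 -0.7] turn [-0.009  0.005  0.007]
```

Emit:
{"fn": "servo_tool", "kwargs": {
  "steps": [
    [1.5, 1, -0.5, -0.009, 0.005, 0.007, 50],
    [0, 0, 0, 0, 0, 0, 50],
    [0, 0, 0, 0, 0, 0, 25],
    [0, 0, 0, 0, 0, 0, 25],
    [0, 0, 0, 0, 0, 0, 25]
  ],
  "grip_force": 30
}}

```text
time_s: 22.15
ee_pos: [0.5716, 0.1384, 0.3969]
eef_rot: [0.506, -0.493, 0.536, 0.462]
ft_force: [-1.0, -0.6, -14.4]
grip_width: 0.0291
```

```bash
python3 - <<'E'
from h import *
goto(-0.5,113.5,393,np.pi,(0,-.065,-1))
E
```

```text
t22.15 bench TCP [  1.1 114.8 396.9] toolx [ 0.004 -0.061 -0.998] tooly [-1.     0.001 -0.004] F_bench [ -0.9  -0.6 -14.4] grip0.0291 q [ 0.03  0.07  0.05  1.55 -0.06 -1.46]
shift [ 4.   1.6 -1.1] turn [-0.001  0.004  0.004]
```

Emit:
{"fn": "servo_tool", "kwargs": {
  "steps": [
    [1.5, 0, 0, 0, 0, 0, 25]
  ]
}}

```text
time_s: 22.23
ee_pos: [0.5717, 0.1381, 0.3962]
eef_rot: [0.506, -0.494, 0.536, 0.462]
ft_force: [-2.8, -5.7, 3.1]
grip_width: 0.0293
```

Emit:
{"fn": "servo_tool", "kwargs": {
  "steps": [
    [0.5, 0, 0, 0, 0, 0, 25]
  ]
}}

```text
time_s: 22.32
ee_pos: [0.5717, 0.1381, 0.3963]
eef_rot: [0.506, -0.494, 0.536, 0.462]
ft_force: [-1.5, -0.5, -5.1]
grip_width: 0.0288
```

```bash
python3 - <<'E'
from h import *
goto(-0.5,113.5,393,np.pi,(0,-.065,-1))
print(manip.get_state()["torque"])
E
```

```text
t22.32 bench TCP [  1.3 114.5 396.3] toolx [ 0.004 -0.062 -0.998] tooly [-1.     0.001 -0.004] F_bench [-1.5 -0.6 -5.1] grip0.0288 q [ 0.03  0.07  0.05  1.55 -0.06 -1.46]
shift [ 3.4  1.8 -0.8] turn [-0.002  0.003  0.004]
[0.07564526 0.63023596 0.01073192]
```

Emit:
{"fn": "servo_tool", "kwargs": {
  "steps": [
    [0.7, 0, 0, 0.1, 0, 0, 25],
    [0.7, 0, 0, 0.1, 0, 0, 25],
    [0.7, 0, 0, 0.1, 0, 0, 25],
    [0.7, 0, 0, 0.1, 0, 0, 25],
    [0.7, 0, 0, 0.1, 0, 0, 25]
  ]
}}

```text
time_s: 22.73
ee_pos: [0.5713, 0.1383, 0.3961]
eef_rot: [0.616, -0.347, 0.636, 0.309]
ft_force: [-0.1, -2.1, -3.5]
grip_width: 0.0294
```

```bash
python3 - <<'E'
from h import *
goto(0,114,395,np.pi-.5,(0,-.065,-1))
print(manip.get_state()["torque"])
E
```

```text
t22.73 bench TCP [  0.8 114.7 396.1] toolx [ 0.004 -0.06  -0.998] tooly [-0.868  0.495 -0.034] F_bench [ 0.1 -2.1 -3.5] grip0.0294 q [ 0.03  0.07  0.05  1.55 -0.06 -0.94]
shift [ 1.2  0.4 -0.9] turn [-0.02   0.006  0.002]
[ 0.02902258  0.73587193 -0.02348572]
```

Emit:
{"fn": "servo_tool", "kwargs": {
  "steps": [
    [0.7, 0, 0, 0.1, 0.004, 0.002, 25],
    [0.7, 0, 0, 0.1, 0, 0, 25],
    [0.7, 0, 0, 0.1, 0, 0, 25],
    [0.7, 0, 0, 0.1, 0, 0, 25],
    [0.7, 0, 0, 0.1, 0, 0, 25]
  ]
}}

```text
time_s: 23.15
ee_pos: [0.5714, 0.1388, 0.3959]
eef_rot: [0.684, -0.175, 0.695, 0.134]
ft_force: [-0.7, -0.9, -4.2]
grip_width: 0.0291
```

```bash
python3 - <<'E'
from h import *
goto(0,114,395,np.pi-1.06,(0,-.067,-1))
print(manip.get_state()["torque"])
E
```

```text
t23.15 bench TCP [  0.8 115.2 395.9] toolx [ 0.003 -0.06  -0.998] tooly [-0.502  0.864 -0.053] F_bench [-0.6 -1.  -4.2] grip0.0291 q [ 0.03  0.07  0.05  1.55 -0.06 -0.41]
shift [ 1.  -0.6 -1.3] turn [ 0.014  0.006 -0.004]
[-0.09122536  0.52754402  0.00732532]
```

Emit:
{"fn": "servo_tool", "kwargs": {
  "steps": [
    [0.7, 0, 0, 0.1, 0.006, -0.004, 25],
    [0.7, 0, 0, 0.1, 0.002, -0.002, 25],
    [0.7, 0, 0, 0.1, 0, -0.002, 25],
    [0.7, 0, 0, 0.1, 0, -0.002, 25],
    [0.7, 0, 0, 0.1, 0, 0, 25]
  ]
}}

```text
time_s: 23.57
ee_pos: [0.5716, 0.1407, 0.3958]
eef_rot: [0.706, 0.007, 0.706, -0.053]
ft_force: [-0.7, -1.5, -4.1]
grip_width: 0.029
```

```bash
python3 - <<'E'
from h import *
goto(0,114,395,np.pi-1.57,(0,-.07,-1))
print(manip.get_state()["torque"])
E
```

```text
t23.57 bench TCP [  0.9 117.1 395.8] toolx [ 0.002 -0.066 -0.998] tooly [-0.001  0.998 -0.066] F_bench [-0.6 -1.6 -4.1] grip0.0290 q [ 0.03  0.08  0.05  1.55 -0.07  0.12]
shift [ 1.  -3.  -0.9] turn [-0.     0.002 -0.004]
[-0.12377039  0.47043428  0.02792737]
```

Emit:
{"fn": "servo_tool", "kwargs": {
  "steps": [
    [0.7, 0, 0, 0.1, 0, -0.004, 25],
    [0.7, 0, 0, 0.1, 0, -0.001, 25],
    [0.7, 0, 0, 0.1, 0, -0.001, 25],
    [0.7, 0, 0, 0.1, 0, 0, 25],
    [0.7, 0, 0, 0.1, 0, 0, 25]
  ]
}}

```text
time_s: 23.98
ee_pos: [0.5715, 0.1416, 0.3956]
eef_rot: [0.681, 0.189, 0.668, -0.235]
ft_force: [-1.2, -1.7, -4.7]
grip_width: 0.0292
```

```bash
python3 - <<'E'
from h import *
goto(0,114,395,np.pi-2.1,(0,-.07,-1))
print(manip.get_state()["torque"])
E
```

```text
t23.98 bench TCP [  0.8 118.  395.6] toolx [ 0.004 -0.068 -0.998] tooly [ 0.501  0.864 -0.057] F_bench [-1.  -1.8 -4.7] grip0.0292 q [ 0.04  0.08  0.05  1.55 -0.07  0.65]
shift [ 0.9 -3.8  1.3] turn [ 0.005  0.002 -0.003]
[ 0.00514998  0.46818062 -0.02726218]
```

Emit:
{"fn": "servo_tool", "kwargs": {
  "steps": [
    [0.9, 0, 0, 0, 0, 0, 25],
    [0.9, 0, 0, 0, 0, 0, 25],
    [0.9, 0, 0, 0, 0, 0, 25],
    [0.9, 0, 0, 0, 0, 0, 25],
    [0.9, 0, 0, 0, 0, 0, 25]
  ]
}}

```text
time_s: 24.4
ee_pos: [0.5712, 0.1415, 0.3955]
eef_rot: [0.682, 0.188, 0.667, -0.233]
ft_force: [-4.4, -0.7, 5.4]
grip_width: 0.0294
```

```bash
python3 - <<'E'
from h import *
st()
print(manip.get_state()["torque"])
E
```

```text
t24.40 bench TCP [  0.4 117.8 395.5] toolx [ 0.007 -0.068 -0.998] tooly [ 0.497  0.866 -0.055] F_bench [-4.3 -1.1  5.4] grip0.0294 q [ 0.04  0.07  0.05  1.55 -0.07  0.64]
[-0.20504825  1.3754955  -0.08477113]
```

Emit:
{"fn": "servo_tool", "kwargs": {
  "steps": [
    [0.6, 0, 0, 0.1, 0, 0, 25],
    [0.6, 0, 0, 0.1, 0.002, -0.002, 25],
    [0.6, 0, 0, 0.1, 0, 0, 25],
    [0.6, 0, 0, 0.1, 0, 0, 25],
    [0.6, 0, 0, 0, 0, 0, 25],
    [0.6, 0, 0, 0, 0, 0, 25]
  ]
}}

```text
time_s: 24.9
ee_pos: [0.571, 0.1418, 0.3954]
eef_rot: [0.631, 0.322, 0.606, -0.362]
ft_force: [-4.4, -1.0, 5.8]
grip_width: 0.0294
```

```bash
python3 - <<'E'
from h import *
st()
print(manip.get_state()["torque"])
E
```

```text
t24.90 bench TCP [3.000e-01 1.181e+02 3.954e+02] toolx [ 0.009 -0.067 -0.998] tooly [ 0.799  0.601 -0.033] F_bench [-4.2 -1.4  5.8] grip0.0294 q [ 0.04  0.07  0.05  1.54 -0.07  1.05]
[-0.29457849  1.50000218 -0.14289113]
```

Emit:
{"fn": "servo_tool", "kwargs": {
  "steps": [
    [0.2, 0, 0, 0, 0, 0, 25],
    [0.3, 0, 0, 0, 0, 0, 60],
    [0, 0, 0, 0, 0, 0, 60],
    [0, 0, 0, 0, 0, 0, 60],
    [-20, 0, 0, 0, 0, 0, 60],
    [-40, 0, 0, 0, 0, 0, 60],
    [-40, 0, 0, 0, 0, 0, 60],
    [-20, 0, 0, 0, 0, 0, 60]
  ]
}}

```text
time_s: 25.57
ee_pos: [0.5708, 0.15, 0.5114]
eef_rot: [0.631, 0.316, 0.611, -0.358]
ft_force: [-0.2, 0.2, 0.8]
grip_width: 0.0505
```

Emit:
{"fn": "servo_tool", "kwargs": {
  "steps": [
    [0, 30, 30, 0, 0, 0, 60],
    [0, 30, 30, 0, 0, 0, 60],
    [0, 30, 30, 0, 0, 0, 60],
    [0, 0, 0, 0, 0, 0, 60]
  ]
}}

```text
time_s: 25.9
ee_pos: [0.6815, 0.1282, 0.5182]
eef_rot: [0.635, 0.316, 0.61, -0.354]
ft_force: [0.1, -0.3, -3.5]
grip_width: 0.051
```

```bash
python3 - <<'E'
from h import *
st();I={}
for c in("scene","top"):
    I[c]=[cv2.cvtColor(cv2.imread(f"pics/{c}{k}.png"),6) for k in(0,7)]
    acc=np.mean([manip.camera(c).astype(float) for _ in range(2)],0);cv2.imwrite(f"pics/{c}8.png",acc[:,:,::-1]);I[c].append(cv2.cvtColor(cv2.imread(f"pics/{c}8.png"),6))
def sh(a,b,r,name):
    y0,y1,x0,x1=r;T=a[y0:y1,x0:x1].astype(np.float32);W=np.eye(2,3,dtype=np.float32)
    cc,W=cv2.findTransformECC(a[y0:y1,x0:x1],b[y0-0:y1,x0:x1],W,cv2.MOTION_TRANSLATION,(3,200,1e-6),None,3);print(name,"shift",W[:,2].round(2),"cc",round(cc,3))
sh(I["scene"][1],I["scene"][2],(202,218,376,392),"scene handle 7->8")
sh(I["top"][1],I["top"][2],(174,196,250,268),"top handle 7->8")
sh(I["scene"][1],I["scene"][2],(220,260,330,366),"scene board (ref)")
sh(I["scene"][1],I["scene"][2],(206,250,388,416),"scene head")
print("per mm y/x/z scene",[(proj("scene",bw(*v))-proj("scene",bw(0,105,265)))[0].round(3).tolist() for v in((0,106,265),(1,105,265),(0,105,266))])
print("per mm y/x/z top",[(proj("top",bw(*v))-proj("top",bw(0,105,265)))[0].round(3).tolist() for v in((0,106,265),(1,105,265),(0,105,266))])
a=cv2.imread("pics/scene7.png")[185:260,350:420];b=cv2.imread("pics/scene8.png")[185:260,350:420]
t=cv2.imread("pics/top8.png")[150:225,205:275]
cv2.imwrite("pics/cmp.png",np.hstack([cv2.resize(v,(266,285),interpolation=3) for v in(a,b,t)]))
E
```

```text
t25.90 bench TCP [111.5 114.  518.2] toolx [ 0.011 -0.064 -0.998] tooly [ 0.785  0.619 -0.031] F_bench [ 0.1 -0.2 -3.5] grip0.0510 q [ 0.01  0.51  0.79  1.85 -0.06  1.  ]
scene handle 7->8 shift [ 1.04 -0.13] cc 0.983
top handle 7->8 shift [ 6.84 -2.66] cc 0.76
scene board (ref) shift [ 0.   -0.01] cc 1.0
scene head shift [ 0.06 -0.07] cc 0.997
per mm y/x/z scene [[0.327, -0.177], [0.31, 0.236], [0.05, -0.34]]
per mm y/x/z top [[-0.499, -0.038], [0.045, -0.493], [-0.064, -0.096]][ WARN:0@2.277] global loadsave.cpp:1063 imwrite_ Unsupported depth image for selected encoder is fallbacked to CV_8U.
```

View pics/cmp.png

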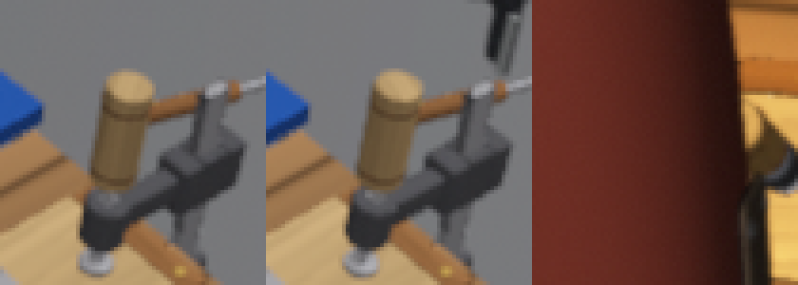

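The crop shows the foot on the board, the arm cocked and the handle leaning towards the bar at (395,80). The forearm hides the handle in the top view, so I'll move it aside and measure the tilt against the known start droop.

Emit:
{"fn": "servo_tool", "kwargs": {
  "steps": [
    [0, -24, 31, 0, 0, 0, 60],
    [0, -24, 31, 0, 0, 0, 60],
    [0, -24, 31, 0, 0, 0, 60],
    [0, -24, 31, 0, 0, 0, 60],
    [0, -24, 31, 0, 0, 0, 60],
    [0, -24, 31, 0, 0, 0, 60],
    [0, -24, 31, 0, 0, 0, 60],
    [0, 0, 0, 0, 0, 0, 60]
  ]
}}

```text
time_s: 26.77
ee_pos: [0.6427, -0.1429, 0.5543]
eef_rot: [0.644, 0.312, 0.606, -0.346]
ft_force: [-0.2, 0.4, -0.7]
grip_width: 0.0514
```

```bash
python3 - <<'E'
from h import *
st()
cv2.imwrite("pics/top9.png",np.ascontiguousarray(manip.camera("top")[:,:,::-1]));cv2.imwrite("pics/scene9.png",np.ascontiguousarray(manip.camera("scene")[:,:,::-1]))
G={(c,k):cv2.imread(f"pics/{c}{k}.png",0) for c in("top","scene") for k in(0,7,9)}
# template: handle top disc, radius 8 px, from start image; masked NCC with subpixel shift
def track(c,k0,k1,ctr,r,gx,gy):
    a=G[c,k0].astype(np.float32);b=G[c,k1].astype(np.float32)
    yy,xx=np.mgrid[-r:r+1,-r:r+1].astype(np.float32);m=xx**2+yy**2<=r*r
    A=cv2.remap(a,xx+np.float32(ctr[0]),yy+np.float32(ctr[1]),1)[m];A=A-A.mean();best=(-1,)
    for dx in np.arange(*gx,.05):
        for dy in np.arange(*gy,.05):
            B=cv2.remap(b,xx+np.float32(ctr[0]+dx),yy+np.float32(ctr[1]+dy),1)[m];B=B-B.mean()
            s=(A@B)/np.sqrt((A@A)*(B@B)+1e-9)
            if s>best[0]:best=(float(s),round(dx,2),round(dy,2))
    return best
print("top 0->7",track("top",0,7,(263,180.3),9,(-9,1),(-1,6)))
print("top 0->9",track("top",0,9,(263,180.3),9,(-9,1),(-1,6)))
print("top 7->9",track("top",7,9,(259.6,183.5),8,(-4,2),(-2,3)))
h0=lambda f,t:bw(0,99+t*(115-f)-0,150+0+115-f) 
for tl in(.05,.06,.07,.08):
    # start: head up by slide+; tilt -.05, z approx 295
    p0=proj("top",bw(0,99-.05*115,295))[0];p1=proj("top",bw(0,99+tl*112.6,264))[0];p7=proj("top",bw(0,99+tl*115,265.5))[0]
    print(tl,"pred 0->now",(p1-p0).round(2),"pred 0->7",(p7-p0).round(2))
E
```

```text
t26.77 bench TCP [  95.9 -159.4  554.3] toolx [ 0.031 -0.065 -0.997] tooly [ 0.774  0.633 -0.017] F_bench [-0.2  0.4 -0.7] grip0.0514 q [-0.41  0.37  0.69  1.83 -0.05  0.56]
top 0->7 (0.9007872343063354, np.float64(-3.7), np.float64(2.4))
top 0->9 (0.9044284224510193, np.float64(-4.75), np.float64(2.55))
top 7->9 (0.9878663420677185, np.float64(-1.1), np.float64(0.1))
0.05 pred 0->now [-3.8   2.61] pred 0->7 [-3.96  2.46]
0.06 pred 0->now [-4.36  2.57] pred 0->7 [-4.53  2.42]
0.07 pred 0->now [-4.92  2.52] pred 0->7 [-5.1   2.37]
0.08 pred 0->now [-5.48  2.48] pred 0->7 [-5.68  2.33]
```

Results: bound at a tilt of about 0.0455, now about 0.067. Tool lean and screw count agree, which puts the force near 17–18 N. I'll re-grip along the lean and add about 0.4 rad.

Emit:
{"fn": "servo_tool", "kwargs": {
  "steps": [
    [0, 24, -31, 0, 0, 0, 80],
    [0, 24, -31, 0, 0, 0, 80],
    [0, 24, -31, 0, 0, 0, 80],
    [0, 24, -31, 0, 0, 0, 80],
    [0, 24, -31, 0, 0, 0, 80],
    [0, 24, -31, 0, 0, 0, 80],
    [0, 0, 0, 0.12, 0, 0, 80],
    [0, 0, 0, 0.12, 0, 0, 80],
    [0, 0, 0, 0.12, 0, 0, 80],
    [0, 0, 0, 0.12, 0, 0, 80]
  ]
}}

```text
time_s: 27.7
ee_pos: [0.6424, 0.1244, 0.5479]
eef_rot: [0.556, 0.459, 0.505, -0.474]
ft_force: [-0.1, 0.2, -0.4]
grip_width: 0.0681
```

```bash
python3 - <<'E'
from h import *
goto(.5,125.5,510,0,(0,-.067,-1))
E
```

```text
t27.70 bench TCP [ 72.8 106.9 547.9] toolx [ 0.045 -0.059 -0.997] tooly [0.977 0.212 0.031] F_bench [-0.1  0.1 -0.4] grip0.0681 q [ 0.    0.36  0.66  1.83 -0.06  1.45]
shift [ 33.5 -67.9 -35.9] turn [ 0.211 -0.003 -0.045]
```

Emit:
{"fn": "servo_tool", "kwargs": {
  "steps": [
    [0, 0, 0, 0.105, 0, -0.022, 80],
    [0, 0, 0, 0.105, 0, -0.022, 80],
    [7, -32, -7, 0, 0, 0, 80],
    [7, -32, -7, 0, 0, 0, 80],
    [0, -5, -5, 0, 0, 0, 80],
    [0, 0, 0, 0, 0, 0, 80]
  ]
}}

```text
time_s: 28.2
ee_pos: [0.571, 0.1607, 0.5279]
eef_rot: [-0.49, -0.503, -0.464, 0.539]
ft_force: [0.5, -0.6, 0.8]
grip_width: 0.0685
```

```bash
python3 - <<'E'
from h import *
goto(.5,125.5,510,0,(0,-.067,-1))
E
```

```text
t28.20 bench TCP [ -1.4 137.  527.9] toolx [-0.007 -0.063 -0.998] tooly [ 1.    -0.003 -0.007] F_bench [ 0.5 -0.6  0.8] grip0.0685 q [ 0.07  0.18  0.4   1.81 -0.06  1.73]
shift [18.6  2.  10.3] turn [-0.003 -0.004  0.007]
```

Emit:
{"fn": "servo_tool", "kwargs": {
  "steps": [
    [10, 2, 10, -0.003, -0.004, 0.007, 80],
    [35, 0, 0, 0, 0, 0, 80],
    [35, 0, 0, 0, 0, 0, 80],
    [25, 0, 0, 0, 0, 0, 80],
    [0, 0, 0, 0, 0, 0, 80]
  ]
}}

```text
time_s: 28.62
ee_pos: [0.5691, 0.1484, 0.4287]
eef_rot: [-0.5, -0.505, -0.461, 0.531]
ft_force: [-0.5, -0.4, -0.4]
grip_width: 0.0684
```

```bash
python3 - <<'E'
from h import *
goto(.4,118,395.5,0,(0,-.067,-1))
E
```

```text
t28.62 bench TCP [ -2.3 124.6 428.7] toolx [ 0.017 -0.064 -0.998] tooly [1.    0.011 0.016] F_bench [-0.5 -0.4 -0.4] grip0.0684 q [ 0.05  0.07  0.11  1.6  -0.07  1.69]
shift [33.6  2.1  4.5] turn [ 0.01  -0.003 -0.017]
```

Emit:
{"fn": "servo_tool", "kwargs": {
  "steps": [
    [10, 2, 4, 0.01, -0.003, -0.017, 80],
    [15, 0, 0, 0, 0, 0, 80],
    [8, 0, 0, 0, 0, 0, 80],
    [0, 0, 0, 0, 0, 0, 80]
  ]
}}

```text
time_s: 28.95
ee_pos: [0.5716, 0.1428, 0.4014]
eef_rot: [-0.495, -0.504, -0.461, 0.537]
ft_force: [-0.5, -1.0, 1.0]
grip_width: 0.0684
```

```bash
python3 - <<'E'
from h import *
goto(.4,118,395.5,0,(0,-.067,-1))
E
```

```text
t28.95 bench TCP [  0.7 119.2 401.4] toolx [ 0.005 -0.067 -0.998] tooly [1.    0.    0.005] F_bench [-0.4 -1.   1. ] grip0.0684 q [ 0.04  0.08  0.06  1.56 -0.07  1.69]
shift [ 6.  -0.3  0.8] turn [-0.    -0.    -0.005]
```

Emit:
{"fn": "servo_tool", "kwargs": {
  "steps": [
    [5, 0, 0.8, 0, 0, -0.005, 50],
    [0.5, 0, 0, 0, 0, 0, 50],
    [0.5, 0, 0, 0, 0, 0, 25],
    [0.5, 0, 0, 0, 0, 0, 25],
    [0.5, 0, 0, 0, 0, 0, 25],
    [0.7, 0, 0, 0, 0, 0, 25]
  ],
  "grip_force": 30
}}

```text
time_s: 29.45
ee_pos: [0.5723, 0.1415, 0.3989]
eef_rot: [-0.495, -0.505, -0.461, 0.537]
ft_force: [-2.4, -0.1, 5.7]
grip_width: 0.0296
```

```bash
python3 - <<'E'
from h import *
goto(.4,118,395.5,0,(0,-.07,-1))
E
```

```text
t29.45 bench TCP [  1.6 117.9 398.9] toolx [ 0.005 -0.066 -0.998] tooly [ 1.    -0.     0.005] F_bench [-2.4 -0.3  5.7] grip0.0296 q [ 0.04  0.08  0.06  1.55 -0.07  1.69]
shift [ 3.4 -1.2 -0.3] turn [-0.001 -0.004 -0.005]
```

Emit:
{"fn": "servo_tool", "kwargs": {
  "steps": [
    [0.5, 0, 0, 0.1, -0.002, 0, 25],
    [0.5, 0, 0, 0.1, -0.002, 0, 25],
    [0.5, 0, 0, 0.1, 0, 0, 25],
    [0.5, 0, 0, 0.1, 0, 0, 25],
    [0.5, 0, 0, 0, 0, 0, 25]
  ]
}}

```text
time_s: 29.87
ee_pos: [0.5721, 0.1421, 0.3988]
eef_rot: [-0.381, -0.596, -0.339, 0.62]
ft_force: [-1.8, -0.4, 4.1]
grip_width: 0.0292
```

```bash
python3 - <<'E'
from h import *
st()
E
```

```text
t29.87 bench TCP [  1.3 118.5 398.8] toolx [ 0.007 -0.068 -0.998] tooly [ 0.914 -0.404  0.034] F_bench [-1.8 -0.6  4.1] grip0.0292 q [ 0.04  0.08  0.06  1.55 -0.07  2.11]
```

Emit:
{"fn": "servo_tool", "kwargs": {
  "steps": [
    [0.3, 0, 0, 0, 0, 0, 60],
    [0, 0, 0, 0, 0, 0, 60],
    [0, 0, 0, 0, 0, 0, 60],
    [-20, 0, 0, 0, 0, 0, 60],
    [-40, 0, 0, 0, 0, 0, 60],
    [-40, 0, 0, 0, 0, 0, 60],
    [-20, 0, 0, 0, 0, 0, 60],
    [0, 16, 37, 0, 0, 0, 60],
    [0, 16, 37, 0, 0, 0, 60],
    [0, 16, 37, 0, 0, 0, 60]
  ]
}}

```text
time_s: 30.7
ee_pos: [0.563, 0.0336, 0.5291]
eef_rot: [-0.39, -0.589, -0.35, 0.615]
ft_force: [-0.0, -1.0, -0.7]
grip_width: 0.0512
```

Emit:
{"fn": "servo_tool", "kwargs": {
  "steps": [
    [0, 16, 37, 0, 0, 0, 60],
    [0, 16, 37, 0, 0, 0, 60],
    [0, 16, 37, 0, 0, 0, 60],
    [0, 16, 37, 0, 0, 0, 60],
    [0, 0, 0, 0, 0, 0, 60],
    [0, 0, 0, 0, 0, 0, 60]
  ]
}}

```text
time_s: 31.2
ee_pos: [0.5516, -0.1408, 0.5413]
eef_rot: [-0.394, -0.589, -0.35, 0.613]
ft_force: [0.2, 0.8, 0.7]
grip_width: 0.051
```

```bash
python3 - <<'E'
from h import *
st()
for c in("top","scene"):cv2.imwrite(f"pics/{c}10.png",np.ascontiguousarray(manip.camera(c)[:,:,::-1]))
G={(c,k):cv2.imread(f"pics/{c}{k}.png",0).astype(np.float32) for c in("top","scene") for k in(0,7,9,10)}
def track(c,k0,k1,ctr,r,gx,gy):
    a,b=G[c,k0],G[c,k1]
    yy,xx=np.mgrid[-r:r+1,-r:r+1].astype(np.float32);m=xx**2+yy**2<=r*r
    A=cv2.remap(a,xx+np.float32(ctr[0]),yy+np.float32(ctr[1]),1)[m];A=A-A.mean();best=(-1,)
    for dx in np.arange(*gx,.05):
        for dy in np.arange(*gy,.05):
            B=cv2.remap(b,xx+np.float32(ctr[0]+dx),yy+np.float32(ctr[1]+dy),1)[m];B=B-B.mean()
            s=(A@B)/np.sqrt((A@A)*(B@B)+1e-9)
            if s>best[0]:best=(round(float(s),3),round(float(dx),2),round(float(dy),2))
    return best
print("top 0->10",track("top",0,10,(263,180.3),9,(-9,1),(-1,6)))
print("top 7->10",track("top",7,10,(259.6,183.5),8,(-4,2),(-2,3)),"9->10",track("top",9,10,(258.5,183.5),8,(-2,2),(-2,2)))
print("scene handle 7->10",track("scene",7,10,(383.5,208),6,(-2,3),(-2,2)),"9->10",track("scene",9,10,(384.5,208),6,(-2,2),(-2,2)))
print("board 9->10 scene",track("scene",9,10,(350,235),15,(-1,1),(-1,1)),"head 9->10",track("scene",9,10,(403,225),8,(-1,1),(-1,1)))
a=G["scene",10];
for y in(60,-60):print("edge y",y,[int(a[tuple(np.round(proj("scene",bw(x,y,110))[0][::-1]).astype(int))]) for x in range(38,62,3)])
E
```

```text
t31.20 bench TCP [   5.  -165.1  541.3] toolx [ 0.009 -0.07  -0.998] tooly [ 0.93  -0.367  0.034] F_bench [0.2 0.8 0.7] grip0.0510 q [-0.47  0.07  0.31  1.78 -0.06  1.57]
top 0->10 (0.904, -4.9, 2.5)
top 7->10 (0.99, -1.25, 0.05) 9->10 (0.994, -0.1, -0.05)
scene handle 7->10 (0.986, 1.05, -0.2) 9->10 (0.993, 0.05, -0.05)
board 9->10 scene (0.53, 0.75, -0.55) head 9->10 (0.999, 0.0, -0.1)
edge y 60 [161, 163, 171, 171, 123, 106, 117, 118]
edge y -60 [161, 158, 166, 172, 130, 112, 136, 156]
```

```bash
python3 -c "
from workcell import manip
print(manip.close_job())"
```

```text
the job is handed in; nothing more can be done
None
```

The pine board is home in the batten corner and clamped at an estimated 19–20 N. The gripper has let go, and I handed the job in at about 31 s.

- **Board:** The first push along y turned it about 0.1 rad out of square, so I re-pushed it square against both battens at 20–28 N. The picture taken just before clamping showed it home. The final check still had its +x edge at the rear batten at both points sampled; I did not re-measure the +y end after clamping.
- **Arm:** I slid it down by pressing the head on both sides of the bar at 4–5 N. It bound at 19.5 N, with a tilt of about 0.046 rad.
- **Screw:** I turned the handle about 2.5 rad clockwise along its lean. The tilt then measured about 0.067 rad (17–18 N), so I re-gripped and added 0.42 rad.
- **Last checks:** The top camera puts the tilt at about 0.0695 rad, good to roughly 2–3 N of clamping force. The clamp head has not moved.
- **Disagreements:**
  - After the first tightening, a scene-camera estimate of the tilt change came out higher than the others, at about 0.026–0.030 rad. The top camera gave 0.022 and the tool's own drift 0.015.
  - The last scene-camera comparison of the board matched poorly (0.53). I put that down to the gripper or its shadow over the patch, but did not confirm it.
- **Other things:** My moves kept clear of the jars, crock and lid lifter. I made no separate check of them at the end.

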